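Bolt up a rack corner with the click wrench

ROBOT

A 6-joint arm with a two-finger parallel gripper is mounted at the origin on the work surface. World frame = base frame: x ahead of the robot, y to its left, z up, the work surface at z = 0. Lengths are in m, angles in rad, forces in N, time in s.
With the tool pointing down it reaches from about 0.25 to 0.775 m from the base axis. Payload 4 kg.
Tool frame: the origin (TCP) lies midway between the tips of the shut fingers; the grasp point (between the pads) lies 19 mm behind it; x points along the fingers, y is the direction in which the jaws open and shut, and the axes are right-handed (so a half turn about x gives the same grasp; the last joint's range is limited). The gripper opens to 85 mm and grips with 20 to 120 N. Pads are 22 mm wide; open, the fingers measure 114 mm over their backs; the gripper's body (76 mm by 85 mm) begins 54 mm behind the grasp point. The pads swing forward as they close: fully open they stand 13 mm farther back than shut.
Start: joints at [-1.344, 0.087, 1.371, -0, 1.684, -0.103], TCP at [0.178, -0.52, 0.203] pointing down, gripper open.
Joint ranges: [-3.1, 3.1], [-0.76, 2.03], [0.27, 2.55], [-1.08, 4.22], [0.17, 2.65], [-2.57, 2.57]. Speed limits (rad/s): [2.79, 2.79, 3.14, 3.14, 3.14, 3.14].

INTERFACE

Orientations are given as [roll, pitch, yaw] about the fixed x, y, z axes, in that order (R = Rz(yaw) Ry(pitch) Rx(roll)).
In Python, from plant import monitor, cams, close_job gives the robot as it stands.
- The arm moves only by the tool step_arm, never from a script. Its argument "deltas" is a list of rows, each a list of 2 entries, a list of its own where there are three numbers: the shift along the tool's x, y, z in m, then the turn, a rotation vector about the tool's x, y, z in rad. A call has 1 to 5 rows; each row shifts and turns the pose as measured when the row begins, along the tool's axes as they then stand; what a row does not reach is not made up. A row lasts 1/8 s, in which the tool goes at most 62.5 mm and 10.7 degrees, less where a joint would pass 70% of its speed; a pose out of reach is approached as far as the arm can. A call is refused whole if a number of a shift passes 0.0625 or a number of a turn 0.188, either way. A call with a gripper value outside its range is refused whole. "claw" is the opening, from -1 (shut) to 1 (fully open), so that 0 is half open, set as the call begins (left out, the last holds). The fingers move at their own pace and stop on an object; "grip_force" is the grip in N (left out, the last holds). Time passes only in rows, so rows that do not move let the fingers close. It gives the time, the measured TCP pose, the force and the opening at its end, in the units of the state.
- monitor.state(): the state, without advancing time (a new reading comes with each control period).
- cams.snapshot(name): name is "scene" or "top"; returns the picture (420x560x3 uint8, red, green, blue); there is no depth.
- cams.camera_info(name): a dict with "vertical_fov" (degrees; the focal length in pixels is half the picture's height over the tangent of half this angle, whatever the lens; pixels are square), "cx", "cy" (the principal point, pixels), "rvec" (rotation vector, rad) and "tvec" (3), from world to camera coordinates, as OpenCV has them. Camera axes: x right, y down, z forward; pixel columns grow to the right and rows downward; lengths in m; the calibration is good to about 2 mm. A picture is of the moment at which its call begins. camera_info takes no time and is no camera call.
- close_job(): hands the job in, once; it reports no verdict.
The state is a dict: "clock": time; "q": joint angles; "joint_velocities": joint speeds; "joint_torque": joint torques, N m; "eef_pos": TCP position; "orientation": TCP orientation; "force": force on the tool from outside, world axes, zero at the start; "moment": the same for the moment, N m; "opening": finger opening in m.
Only numpy, scipy, OpenCV 4.12 (cv2) and the standard library are available. Lean on these libraries where they do the work, as an engineer would, in place of code of your own. Each camera call takes 0.05 s, during which the arm holds its last target.

TASK

On the bench a rack corner is waiting: push the pine rail fully home in its steel shoe, then swing the torque wrench that sits on the shoe's bolt clockwise (seen from above) until it clicks, that is, until its handle breaks over at its hinge. Stop there, well before the handle comes near the hinge's end stop, and let go so that the wrench springs straight again; leave the other things on the bench where they are.

Things in the scene. Friction and masses are not known exactly. Their poses are not given: they have to be found in the camera images.
- frame: Rack corner, fixed to the bench: plywood board 170 x 300 x 20 mm (x -85 to 85, y -95 to 205) carrying a steel shoe, an inverted U 61 wide in x, 120 long in y, top at z 78. Origin: on the bolt's axis at the board's underside; z up; +y points out of the shoe's open mouth, from which the rail sticks out. The rail goes in along -y.
- rail_end (a point): Centre of the outer end face of the pine rail (45 x 45 mm section, 215 long, axis 43.5 above the bench; axes as the frame's). The rail slides only along the frame's y, with about 5 N of friction, and starts 30 to 60 mm out. Fully home this point is at frame y = 158 mm, where the rail meets a solid stop.
- wrench_socket (a point): Point on the bolt's axis, 115 mm above the bench, turning with the wrench's ratchet head (44 across, top at 131). x points along the head towards the handle, z up. A push of about 5 N at the grip (less while it stands still) turns head and bolt until the bolt runs tight, 0.4 to 0.7 rad clockwise from the start (unknown). Swinging back takes the same push and does not undo the bolt.
- wrench_grip (a point): Middle of the wrench's black round grip (26 mm diameter, 100 long along x, axis 115 above the bench, free space of 60 mm or more under it). x points along the handle to its free end, z up. While the wrench is straight it lies 175 mm from the bolt's axis. The kink is the angle between this x and that of wrench_socket.
- wrench_hinge (a point): Hinge pin between head and handle, 50 mm from the bolt's axis, 115 above the bench; axes as the handle's. The handle kinks clockwise only. Bolt tight: the push at the grip rises to about 11 N, then the hinge breaks over and it falls to 8 N at a kink of 0.1 rad, 4 N at 0.2. Over 0.07 for 0.1 s is a click, over 0.22 is too far; end stop at 0.30. Let go, it springs straight.
- offcut: loose pine offcut 45 x 100 x 45 (mm); a bystander. Origin: middle of its underside.
- bracket: loose steel angle bracket 50 x 70 x 52 (mm); a bystander. Origin: middle of its underside.
- mallet: loose hammer about 260 long (mm); a bystander. Origin: middle of its underside.
- screwdriver: loose screwdriver about 200 long (mm); a bystander. Origin: middle of its underside.
- bolt_jar: loose jar, 64 across, 75 tall (mm); a bystander. Origin: middle of its underside.
- toy_lorry: loose toy lorry 200 x 100 x 100 tall (mm); a bystander. Origin: middle of its underside.
- washers: loose pile of washers, 32 across, 20 tall (mm); a bystander. Origin: middle of its underside.

How it is judged:
On the way, in this order (a step that is already met when the one before it is completed fails the run):
1. the rail is fully home in the shoe (within 2.5 mm) (y of rail_end in the frame of frame below 0.1605 m), for 0.2 s.
2. with the rail home, the wrench has clicked: its handle has broken over by more than 0.07 rad (y of rail_end in the frame of frame below 0.1605 m and angle between the x axis of wrench_grip and the x axis of wrench_socket, either way round above 0.07 rad), for 0.1 s.
At the end, for the whole second after the job is handed in: the rail is still home within 2.5 mm and the wrench, which has clicked, is let go and straight again (kink under 0.03 rad) (y of rail_end in the frame of frame below 0.1605 m and angle between the x axis of wrench_grip and the x axis of wrench_socket, either way round below 0.03 rad); the robot touches nothing.
It fails at once if the handle is driven far past its click, towards the end stop (kink over 0.22 rad) (angle between the x axis of wrench_grip and the x axis of wrench_socket, either way round above 0.22 rad).
It fails at once if another thing on the bench is shifted by more than 30 mm (distance of any of offcut, bracket, mallet, screwdriver, bolt_jar, toy_lorry, washers from where it was at the start of the episode above 0.03 m).
It also fails if it takes over 72 s, if anything falls off the work surface, if the arm or the gripper's body presses on something with over 40 N, if the wrist force passes 120 N, or if a joint passes its speed limit or range.

## Working session

There is one attempt and no reset: what is moved stays moved. The work goes in short steps, Python scripts to look and compute and a tool call to move; the robot and the scene stay as the last step left them, time stands still between calls to the robot, and variables do not carry over. Pictures are saved under pics/ and viewed, and the job is handed in when it is done.

Besides the shell and the picture viewer there is one more tool, called after "Call:" by a JSON object that holds its "method" and its "body". step_arm: Moves the arm, as the interface text tells. Its arguments: {"type":"object","properties":{"deltas":{"type":"array","items":{"type":"array"}},"claw":{"type":"number"},"grip_force":{"type":"number"}},"required":["deltas"]}

```bash
ls; mkdir -p pics; python3 - <<'E'
from plant import monitor,cams
import cv2
print(monitor.state())
for n in("scene","top"):
    print(cams.camera_info(n)); cv2.imwrite(f"pics/{n}0.png",cams.snapshot(n)[:,:,::-1])
E
```

```text
pics
{'clock': 0.0, 'q': array([-1.34407880e+00,  8.79977823e-02,  1.37227389e+00,  2.01040857e-05,
        1.68358843e+00, -1.03106958e-01]), 'joint_velocities': array([ 8.74768705e-04,  6.60345967e-05,  1.71312206e-03, -1.24788665e-03,
       -4.60190389e-04, -5.60266155e-04]), 'joint_torque': array([-7.53879449e-04, -3.51871884e+01, -3.13271463e+01, -3.37301290e-04,
        1.07903426e-02, -1.41545561e-05]), 'eef_pos': array([ 0.17800444, -0.51980608,  0.20130585]), 'orientation': array([-1.68271538,  1.5685288 ,  1.788704  ]), 'force': array([ 0.37708192,  0.11841247, -0.29111835]), 'moment': array([ 0.03310613, -0.03287107, -0.04599007]), 'opening': 0.08527889700771338}
{'vertical_fov': 56.34839299183628, 'cx': 276.25293618345347, 'cy': 213.03864820883624, 'rvec': array([ 2.30342375,  1.35339013, -0.3782922 ]), 'tvec': array([-0.26746543, -0.35545488,  1.25856027])}
{'vertical_fov': 57.87990459046722, 'cx': 274.0267990368048, 'cy': 206.78705148297075, 'rvec': array([ 2.1438993 , -2.0964261 ,  0.21024454]), 'tvec': array([-0.0244398 ,  0.57547123,  0.95275354])}
```

View pics/scene0.png

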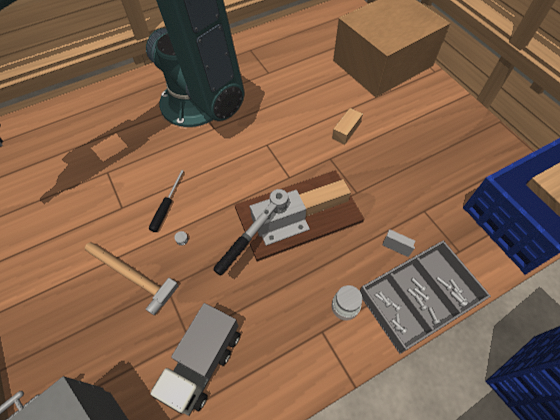

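View pics/top0.png

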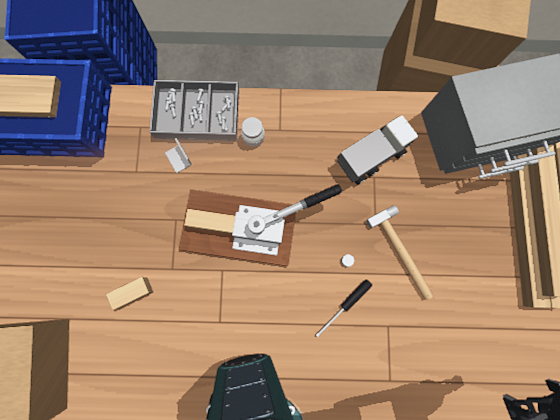

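The scene view shows the rack corner near (290,215) with the black grip at about (235,255). In the top view the rail's outer end is at about (187,218), the socket at (257,225) and the grip at (322,196). The toy lorry (378,150), hammer (383,217) and washers (348,260) are near the grip.

```bash
python3 - <<'E'
import cv2
t=cv2.imread("pics/top0.png")[170:280,165:365]; cv2.imwrite("pics/topz.png",cv2.resize(t,None,fx=4,fy=4,interpolation=cv2.INTER_CUBIC))
t=cv2.imread("pics/scene0.png")[165:285,205:375]; cv2.imwrite("pics/scenez.png",cv2.resize(t,None,fx=4.5,fy=4.5,interpolation=cv2.INTER_CUBIC))
E
```

```text
(no output)
```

View pics/topz.png

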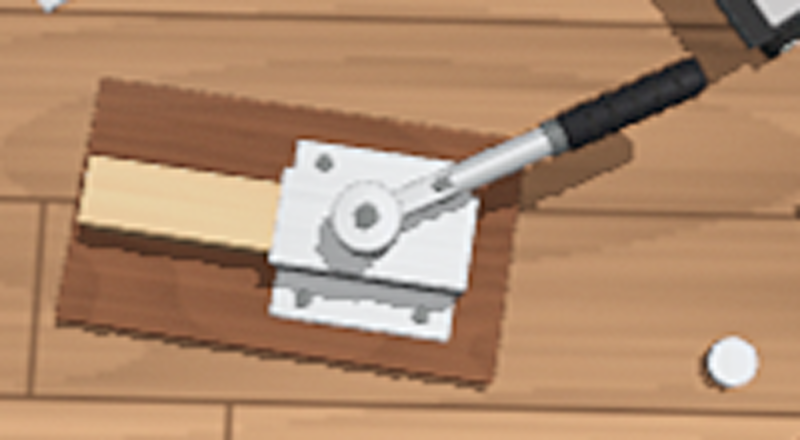

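View pics/scenez.png

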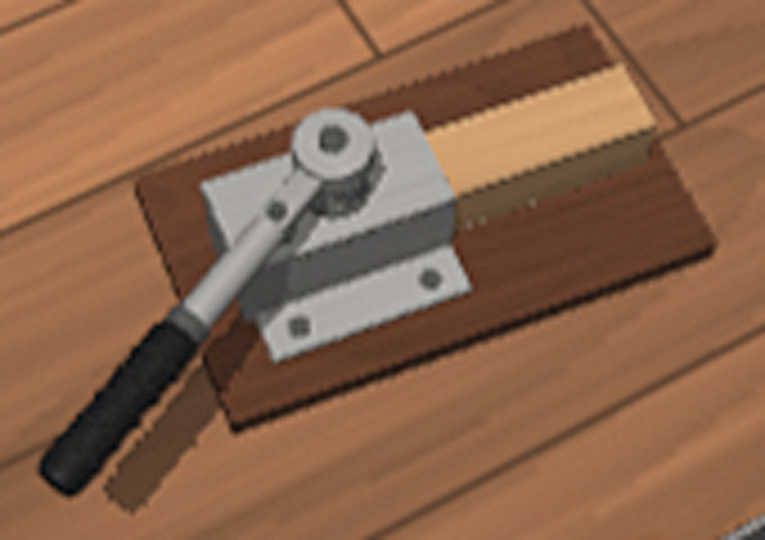

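```bash
cat > h.py <<'E'
import numpy as np, cv2
from plant import monitor,cams
def cal(n):
    c=cams.camera_info(n); f=210/np.tan(np.radians(c["vertical_fov"])/2)
    R=cv2.Rodrigues(c["rvec"])[0]; K=np.array([[f,0,c["cx"]],[0,f,c["cy"]],[0,0,1]])
    return K,R,c["tvec"],c["rvec"]
def ray(n,p,z):
    K,R,t,_=cal(n); o=-R.T@t; d=R.T@np.linalg.inv(K)@np.array([p[0],p[1],1.])
    return (o+d*(z-o[2])/d[2])
def proj(n,P):
    K,R,t,r=cal(n); return cv2.projectPoints(np.array(P,float).reshape(-1,3),r,t,K,None)[0].reshape(-1,2)
def black(n,im,box):
    x0,y0,x1,y1=box; h=im[y0:y1,x0:x1].max(2); m=(h<60).astype(np.uint8)
    k,l,s,c=cv2.connectedComponentsWithStats(m); i=1+np.argmax(s[1:,4]); 
    ys,xs=np.where(l==i); return np.c_[xs+x0,ys+y0]
E
python3 - <<'E'
from h import *
T=lambda u,v:((u+.5)/4-.5+165,(v+.5)/4-.5+170)
S=lambda u,v:((u+.5)/4.5-.5+205,(v+.5)/4.5-.5+165)
r=np.round
for nm,n,F,pts,z in [("board","top",T,[(100,78),(522,138),(490,388),(57,325)],.02),("board","scene",S,[(590,27),(137,183),(237,432),(714,247)],.02),
 ("rail","top",T,[(92,156),(78,226)],.066),("rail","scene",S,[(625,66),(657,130)],.066),("sock","top",T,[(366,216)],.131),("sock","scene",S,[(334,139)],.131),
 ("gripends","top",T,[(560,133),(703,72)],.115),("gripends","scene",S,[(188,328),(58,476)],.115),("hinge","top",T,[(441,183)],.12),("hinge","scene",S,[(277,210)],.12),
 ("lorry","top",lambda u,v:(u,v),[(338,157),(355,181),(395,120),(418,138)],.05),("shoetop","top",T,[(288,168),(480,198),(463,290),(268,262)],.078),("shoetop","scene",S,[(202,184),(415,113),(457,200),(240,268)],.078)]:
    P=np.array([ray(n,F(*p),z) for p in pts]); print(nm,n,r(P[:,:2]*1000).tolist())
E
```

```text
board top [[628.0, 224.0], [592.0, -70.0], [421.0, -50.0], [456.0, 242.0]]
board scene [[462.0, 240.0], [426.0, -55.0], [595.0, -76.0], [628.0, 216.0]]
rail top [[564.0, 215.0], [517.0, 221.0]]
rail scene [[521.0, 219.0], [567.0, 210.0]]
sock top [[518.0, 31.0]]
sock scene [[519.0, 28.0]]
gripends top [[576.0, -88.0], [617.0, -178.0]]
gripends scene [[572.0, -86.0], [612.0, -176.0]]
hinge top [[542.0, -14.0]]
hinge scene [[536.0, -16.0]]
lorry top [[721.0, -184.0], [653.0, -230.0], [833.0, -345.0], [781.0, -407.0]]
shoetop top [[557.0, 85.0], [540.0, -40.0], [480.0, -30.0], [495.0, 95.0]]
shoetop scene [[479.0, -34.0], [496.0, 92.0], [556.0, 83.0], [536.0, -40.0]]
```

```bash
cat >> h.py <<'E'
from scipy.spatial.transform import Rotation as Ro
YA=np.arctan2(-34.5,293); B=np.array([.5185,.0295])
fx=np.array([np.cos(YA),np.sin(YA)]); fy=np.array([-np.sin(YA),np.cos(YA)])
def W(x,y): return B+x*fx+y*fy
def plan(tgt,ydir=None):
    s=monitor.state(); R=Ro.from_euler('xyz',s["orientation"]); M=R.as_matrix(); p=s["eef_pos"]
    print("t",round(s["clock"],2),"p",np.round(p,4),"F",np.round(s["force"],1),"frame xy",np.round([(p[:2]-B)@fx,(p[:2]-B)@fy],4))
    print("tool axes (cols)\n",np.round(M,3)); d=np.array(tgt)-p
    print("world d",np.round(d,4),"tool d",np.round(M.T@d,4))
    if ydir is not None:
        y=np.r_[ydir/np.linalg.norm(ydir),0]
        if y@M[:,1]<0:y=-y
        x=np.array([0,0,-1.]); G=np.c_[x,y,np.cross(x,y)]
        print("rotvec tool",np.round((R.inv()*Ro.from_matrix(G)).as_rotvec(),4))
E
python3 -c "
from h import *
t=W(0,.225);plan([*t,.2],fx); print(t)"
```

```text
t 0.1 p [ 0.178  -0.5199  0.2014] F [-0.   0.4 -0.3] frame xy [-0.2739 -0.5854]
tool axes (cols)
 [[-0.     0.324 -0.946]
 [ 0.002 -0.946 -0.324]
 [-1.    -0.002 -0.   ]]
world d [ 0.3668  0.7728 -0.0014] tool d [ 0.0028 -0.6124 -0.5973]
rotvec tool [-1.1238 -0.0013  0.0017]
[0.54481141 0.25295628]
```

Call:
{"method": "step_arm", "body": {"deltas": [[[0,0,0],[-0.187,0,0]],[[0,0,0],[-0.187,0,0]],[[0,0,0],[-0.187,0,0]],[[0,0,0],[-0.187,0,0]],[[0,0,0],[-0.187,0,0]]], "claw": -1, "grip_force": 40}}

```text
clock: 0.72
eef_pos: [0.1776, -0.5181, 0.1976]
orientation: [-2.621, 1.562, 1.794]
force: [0.2, -0.3, 1.1]
opening: -0.0001
```

```bash
python3 -c "
from h import *
t=W(0,.225);plan([*t,.2],fx); print(t)"
```

```text
t 0.72 p [ 0.1776 -0.5181  0.1976] F [ 0.2 -0.3  1.1] frame xy [-0.2746 -0.5837]
tool axes (cols)
 [[-0.002  0.956 -0.294]
 [ 0.009 -0.293 -0.956]
 [-1.    -0.005 -0.008]]
world d [0.3673 0.771  0.0024] tool d [ 0.0038  0.1248 -0.8449]
rotvec tool [-0.1807 -0.0084  0.0038]
[0.54481141 0.25295628]
```

Call:
{"method": "step_arm", "body": {"deltas": [[[-0.005,0,0],[-0.18,0,0]],[[0,0.02,-0.058],[0,0,0]],[[0,0.02,-0.058],[0,0,0]],[[0,0.02,-0.058],[0,0,0]],[[0,0.02,-0.058],[0,0,0]]]}}

```text
clock: 1.35
eef_pos: [0.2832, -0.293, 0.2002]
orientation: [-2.806, 1.553, 1.788]
force: [0.5, 0.8, 0.3]
opening: 0.0003
```

Call:
{"method": "step_arm", "body": {"deltas": [[[0,0.02,-0.058],[0,0,0]],[[0,0.02,-0.058],[0,0,0]],[[0,0.02,-0.058],[0,0,0]],[[0,0.02,-0.058],[0,0,0]],[[0,0.02,-0.058],[0,0,0]]]}}

```text
clock: 1.98
eef_pos: [0.4169, -0.0106, 0.2031]
orientation: [-2.868, 1.553, 1.723]
force: [1.1, -1.3, -0.1]
opening: -0.0001
```

```bash
python3 -c "
from h import *
t=W(0,.225);plan([*t,.2],fx); print(t)"
```

```text
t 1.98 p [ 0.4169 -0.0106  0.2031] F [ 1.1 -1.3 -0.1] frame xy [-0.0962 -0.0517]
tool axes (cols)
 [[-0.003  0.993 -0.12 ]
 [ 0.017 -0.12  -0.993]
 [-1.    -0.005 -0.017]]
world d [ 0.1279  0.2635 -0.0031] tool d [ 0.0073  0.0953 -0.2769]
rotvec tool [-0.0035 -0.0168  0.0047]
[0.54481141 0.25295628]
```

Call:
{"method": "step_arm", "body": {"deltas": [[[0,0.02,-0.058],[0,-0.017,0.005]],[[0,0.02,-0.058],[0,0,0]],[[0,0.02,-0.058],[0,0,0]],[[0,0.02,-0.058],[0,0,0]],[[0,0.02,-0.058],[0,0,0]]]}}

```text
clock: 2.6
eef_pos: [0.5509, 0.2717, 0.2015]
orientation: [0.007, 1.567, -1.683]
force: [0.1, 0.5, 0.1]
opening: 0.0001
```

```bash
python3 -c "
from h import *
t=W(0,.225);plan([*t,.042],fx); print(t)"
```

```text
t 2.6 p [0.5509 0.2717 0.2015] F [0.1 0.5 0.1] frame xy [0.0038 0.2444]
tool axes (cols)
 [[-0.     0.993 -0.119]
 [-0.004 -0.119 -0.993]
 [-1.     0.     0.004]]
world d [-0.0061 -0.0188 -0.1595] tool d [ 0.1596 -0.0038  0.0188]
rotvec tool [-0.0016  0.0035 -0.    ]
[0.54481141 0.25295628]
```

Call:
{"method": "step_arm", "body": {"deltas": [[[0.045,-0.003,0],[0,0,0]],[[0.045,0,0],[0,0,0]],[[0.045,0,0],[0,0,0]],[[0.025,0,0],[0,0,0]],[[0,0,0],[0,0,0]]]}}

```text
clock: 3.22
eef_pos: [0.5472, 0.277, 0.0319]
orientation: [-0.79, 1.563, -2.472]
force: [0.0, 1.0, 0.5]
opening: -0.0
```

Call:
{"method": "step_arm", "body": {"deltas": [[[0,0,0.015],[0,0,0]],[[0,0,0.008],[0,0,0]],[[0,0,0.008],[0,0,0]]]}}

```text
clock: 3.6
eef_pos: [0.5458, 0.2448, 0.036]
orientation: [0.006, 1.567, -1.676]
force: [0.3, -0.2, -0.5]
opening: 0.0
```

```bash
python3 -c "
from h import *
t=W(0,.170);plan([*t,.042],fx); print(t)
cv2.imwrite('pics/s1.png',cams.snapshot('scene')[:,:,::-1])
cv2.imwrite('pics/t1.png',cams.snapshot('top')[:,:,::-1])"
```

```text
t 3.6 p [0.5458 0.2448 0.036 ] F [ 0.3 -0.2 -0.5] frame xy [0.002 0.217]
tool axes (cols)
 [[-0.     0.994 -0.111]
 [-0.003 -0.111 -0.994]
 [-1.     0.     0.003]]
world d [-0.0074 -0.0464  0.006 ] tool d [-0.0059 -0.0022  0.047 ]
rotvec tool [ 0.0061  0.0035 -0.    ]
[0.53837973 0.19833364]
```

View pics/s1.png

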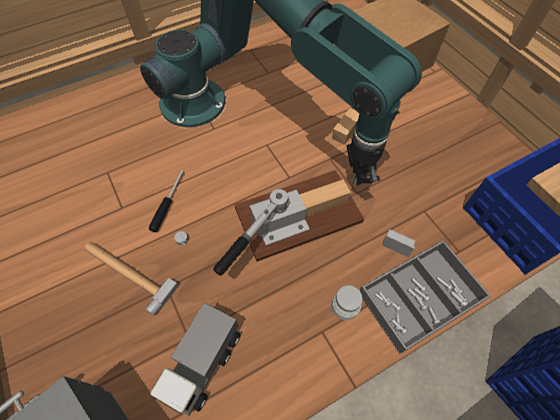

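The closed fingers stand just past the rail's outer end, at about (362,180), so I'll push along tool +z.

Call:
{"method": "step_arm", "body": {"deltas": [[[-0.004,-0.002,0.008],[0,0,0]],[[0,0,0.008],[0,0,0]],[[0,0,0.006],[0,0,0]],[[0,0,0.006],[0,0,0]]]}}

```text
clock: 4.2
eef_pos: [0.5408, 0.2155, 0.0413]
orientation: [0.504, 1.567, -1.178]
force: [0.5, 0.2, -0.0]
opening: 0.0005
```

```bash
python3 -c "
from h import *
t=W(0,.170);plan([*t,.042],fx)"
```

```text
t 4.2 p [0.5408 0.2155 0.0413] F [ 0.5  0.2 -0. ] frame xy [0.0004 0.1873]
tool axes (cols)
 [[ 0.001  0.994 -0.111]
 [-0.003 -0.111 -0.994]
 [-1.     0.002  0.003]]
world d [-0.0024 -0.0172  0.0007] tool d [-0.0006 -0.0005  0.0173]
rotvec tool [ 0.0056  0.0029 -0.0016]
```

```bash
python3 -c "
from h import *
for n,b in(('scene',(300,130,420,220)),('top',(150,170,270,260))):
    im=cams.snapshot(n)[:,:,::-1][b[1]:b[3],b[0]:b[2]]
    cv2.imwrite(f'pics/{n}2.png',cv2.resize(im,None,fx=5,fy=5,interpolation=cv2.INTER_CUBIC))"
```

```text
(no output)
```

View pics/scene2.png

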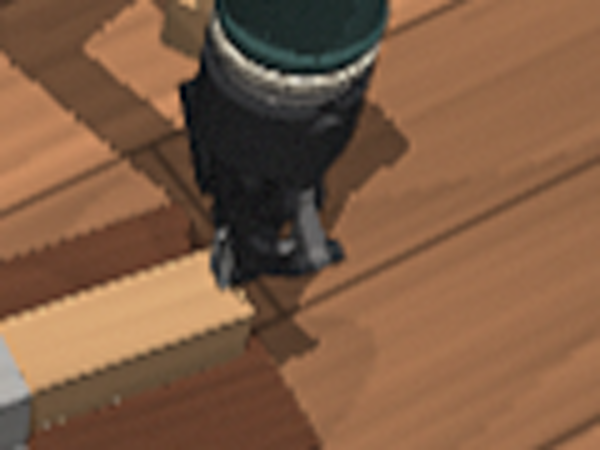

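View pics/top2.png

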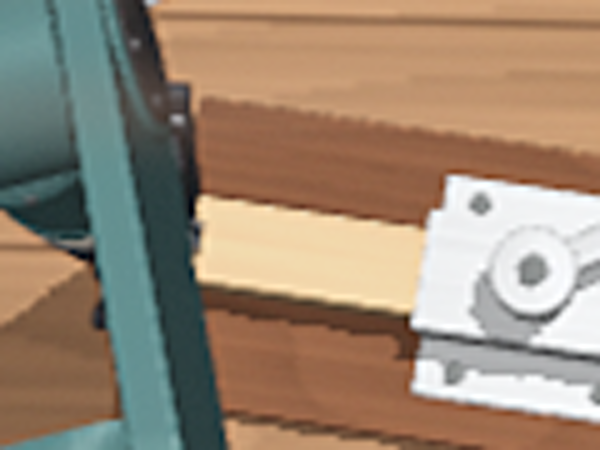

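The views show the fingers against the rail's end face, and the rail has already moved in a little. I'll keep pushing.

Call:
{"method": "step_arm", "body": {"deltas": [[[0,0,0.005],[0,0,0]],[[0,0,0.005],[0,0,0]]]}}

```text
clock: 4.55
eef_pos: [0.5395, 0.2051, 0.041]
orientation: [0.285, 1.567, -1.398]
force: [0.2, -0.1, 0.0]
opening: -0.0001
```

Call:
{"method": "step_arm", "body": {"deltas": [[[0,0,0.005],[0,0,0]]]}}

```text
clock: 4.68
eef_pos: [0.5389, 0.1998, 0.0409]
orientation: [0.252, 1.567, -1.43]
force: [-0.1, -0.3, 0.4]
opening: -0.0001
```

Call:
{"method": "step_arm", "body": {"deltas": [[[0,0,0.005],[0,0,0]]]}}

```text
clock: 4.8
eef_pos: [0.5382, 0.1945, 0.0409]
orientation: [0.221, 1.567, -1.462]
force: [0.4, -0.3, -0.8]
opening: -0.0
```

```bash
python3 -c "
from h import *
for n,b in(('scene',(300,130,420,220)),('top',(150,170,270,260))):
    im=cams.snapshot(n)[:,:,::-1][b[1]:b[3],b[0]:b[2]]
    cv2.imwrite(f'pics/{n}3.png',cv2.resize(im,None,fx=5,fy=5,interpolation=cv2.INTER_CUBIC))
t=W(0,.170);plan([*t,.042],fx)"
```

```text
t 4.9 p [0.5383 0.1943 0.0409] F [ 0.1  0.2 -0.1] frame xy [0.0004 0.166 ]
tool axes (cols)
 [[ 0.     0.994 -0.112]
 [-0.004 -0.112 -0.994]
 [-1.     0.001  0.003]]
world d [0.0001 0.0041 0.0011] tool d [-0.0011 -0.0003 -0.004 ]
rotvec tool [ 0.0051  0.0035 -0.0008]
```

View pics/scene3.png

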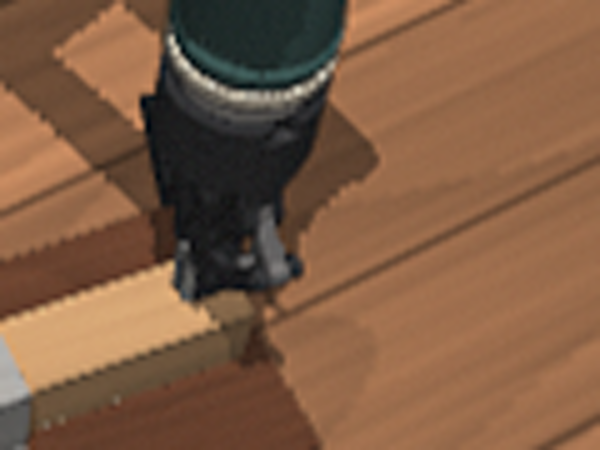

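View pics/top3.png

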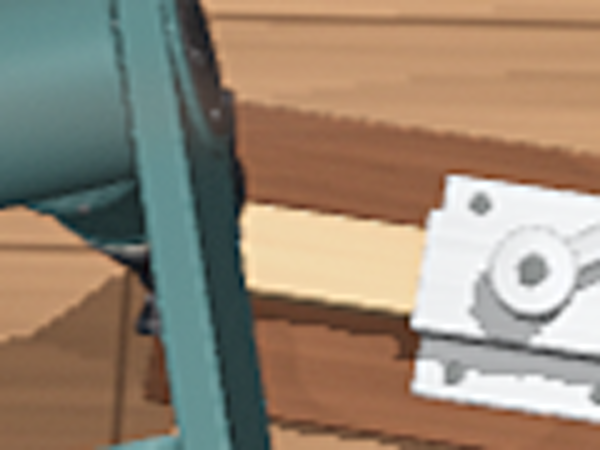

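```bash
python3 -c "
from h import *
p=monitor.state()['eef_pos']
for z in (p[2],.066,.09):
  q=proj('scene',[p[0],p[1],z])[0]; print(z,q,(q-[300,130])*5+2)
for yy in(.158,.1885): 
  for x in (-.0225,.0225): print(yy,x,(proj('scene',[*W(x,yy),.066])[0]-[300,130])*5+2,(proj('scene',[*W(x,yy),.021])[0]-[300,130])*5+2)
"
```

```text
0.04092990690893944 [338.08924754 193.20855167] [192.44623768 318.04275835]
0.066 [339.29758749 187.90609599] [198.48793744 291.53047994]
0.09 [340.50413198 182.61151917] [204.5206599  265.05759586]
0.158 -0.0225 [164.75978244 262.57845286] [155.43144353 310.04078946]
0.158 0.0225 [204.17372973 330.08550444] [193.17260271 375.97068978]
0.1885 -0.0225 [217.36957733 243.92046103] [206.15851623 291.82352598]
0.1885 0.0225 [257.67259119 310.66824617] [244.72620626 357.03975805]
```

```bash
python3 -c "
from h import *
p=monitor.state()['eef_pos']
for z in (.115,.15,.2,.25):
  q=proj('scene',[p[0],p[1],z])[0]; print(z,(q-[300,130])*5+2)
  q=proj('top',[p[0],p[1],z])[0]; print(z,'top',(q-[150,170])*5+2)
im=cams.snapshot('scene')[:,:,::-1][120:215,290:380]
cv2.imwrite('pics/s4.png',cv2.resize(im,None,fx=6.5,fy=6.5,interpolation=cv2.INTER_NEAREST))
im=cams.snapshot('top')[:,:,::-1][170:260,140:260]
im=cv2.convertScaleAbs(im,alpha=1.6,beta=20)
cv2.imwrite('pics/t4.png',cv2.resize(im,None,fx=6,fy=6,interpolation=cv2.INTER_NEAREST))
"
```

```text
0.115 [211.08084923 236.27007367]
0.115 top [207.13542242 227.97728669]
0.15 [220.77524024 193.72900018]
0.15 top [191.83447624 215.42066264]
0.2 [235.76699894 127.94193754]
0.2 top [167.85804892 195.74456024]
0.25 [252.28816221  55.4435186 ]
0.25 top [140.9833182 173.6899836]
```

View pics/s4.png

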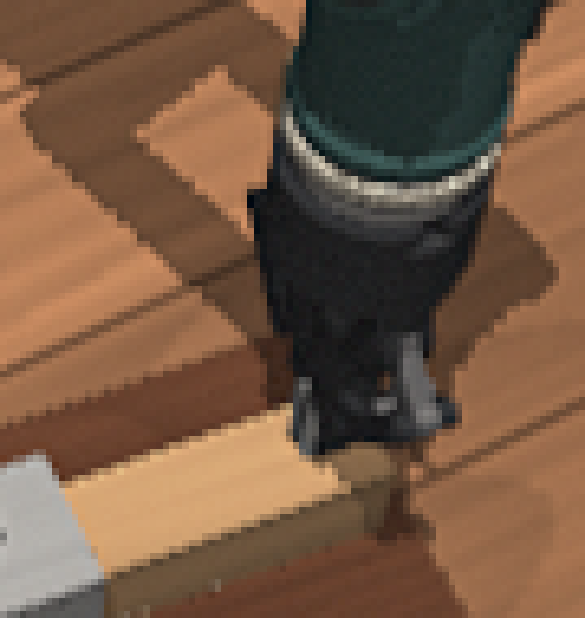

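View pics/t4.png

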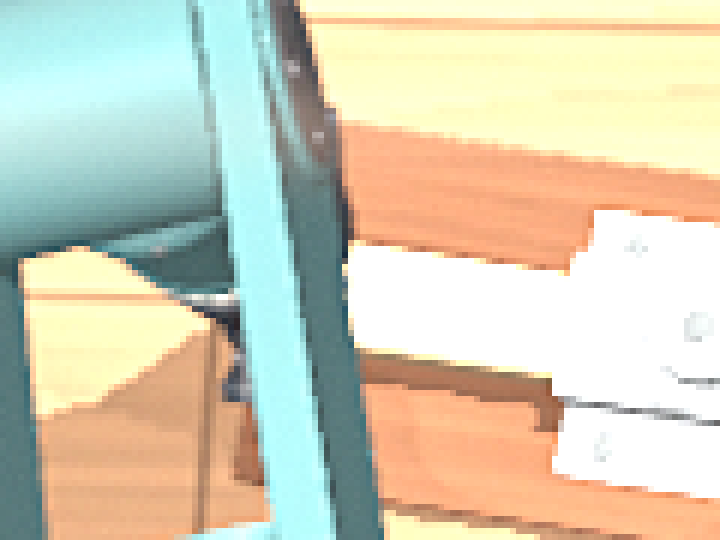

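Call:
{"method": "step_arm", "body": {"deltas": [[[0,0,-0.03],[0,0,0]],[[-0.03,0,-0.03],[0,0,0]],[[-0.04,0,0],[0,0,0]],[[0,0,0],[0,0,0]]]}}

```text
clock: 5.5
eef_pos: [0.545, 0.2568, 0.1118]
orientation: [-0.133, 1.567, -1.816]
force: [1.0, 0.1, -0.3]
opening: 0.0001
```

```bash
python3 -c "
from h import *
s=monitor.state();p=s['eef_pos'];print(p,s['q'])
M=Ro.from_euler('xyz',s['orientation']).as_matrix()
for n,b in(('scene',(300,90,420,220)),('top',(120,170,240,260))):
    im=cams.snapshot(n)[:,:,::-1][b[1]:b[3],b[0]:b[2]].copy()
    im=cv2.resize(im,None,fx=4.6,fy=4.6,interpolation=cv2.INTER_NEAREST)
    im=cv2.convertScaleAbs(im,alpha=1.3,beta=10)
    for d,c in(([0,0,0],(0,0,255)),([-.073,0,0],(255,0,255)),([0,.03,0],(0,255,0)),([0,0,.03],(255,255,0))):
        u=(proj(n,p+M@np.array(d))[0]-b[:2])*4.6+2; cv2.circle(im,tuple(int(v) for v in u),3,c,-1)
    cv2.imwrite(f'pics/{n}5.png',im)"
```

```text
[0.5449544  0.25684478 0.11175211] [ 0.34796121  0.23807447  1.37874024 -0.00273898  1.52662298  0.459877  ]
```

View pics/scene5.png

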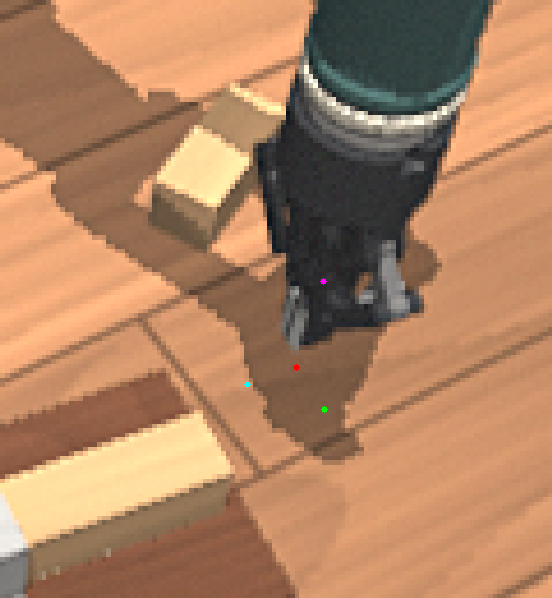

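View pics/top5.png

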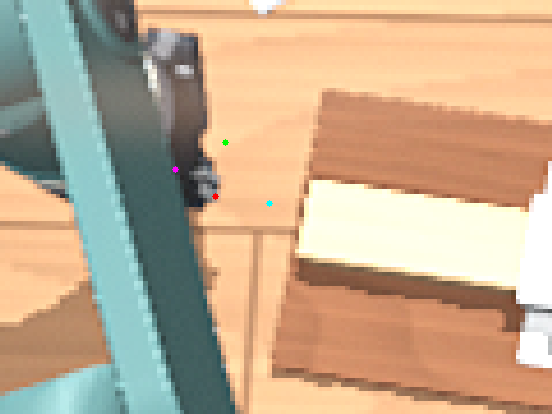

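Call:
{"method": "step_arm", "body": {"deltas": [[[-0.04,0,-0.01],[0,0,0]],[[0,0,0],[0,0,0]],[[0,0,0],[0,0,0]],[[0,0,0],[0,0,0]],[[0,0,0],[0,0,0]]], "claw": 1}}

```text
clock: 6.22
eef_pos: [0.5394, 0.2629, 0.1377]
orientation: [-0.997, 1.543, -2.682]
force: [0.2, -0.6, -1.1]
opening: 0.0852
```

```bash
cat >>h.py <<'E'
def shot(k,bs=(('scene',(300,90,420,220)),('top',(120,170,240,260))),marks=True):
  s=monitor.state();p=s['eef_pos'];print(p,s['opening'])
  M=Ro.from_euler('xyz',s['orientation']).as_matrix()
  for n,b in bs:
    im=cams.snapshot(n)[:,:,::-1][b[1]:b[3],b[0]:b[2]].copy()
    im=cv2.resize(im,None,fx=4.6,fy=4.6,interpolation=cv2.INTER_NEAREST)
    im=cv2.convertScaleAbs(im,alpha=1.3,beta=10)
    for d,c in(([0,0,0],(0,0,255)),([-.073,0,0],(255,0,255)),([0,.03,0],(0,255,0)),([0,0,.03],(255,255,0))):
        u=(proj(n,p+M@np.array(d))[0]-b[:2])*4.6+2; cv2.circle(im,tuple(int(v) for v in u),3,c,-1)
    cv2.imwrite(f'pics/{n}{k}.png',im)
E
python3 -c "
from h import *
shot(6)"
```

```text
[0.53937679 0.26294053 0.1377187 ] 0.08517291422753513
```

View pics/scene6.png

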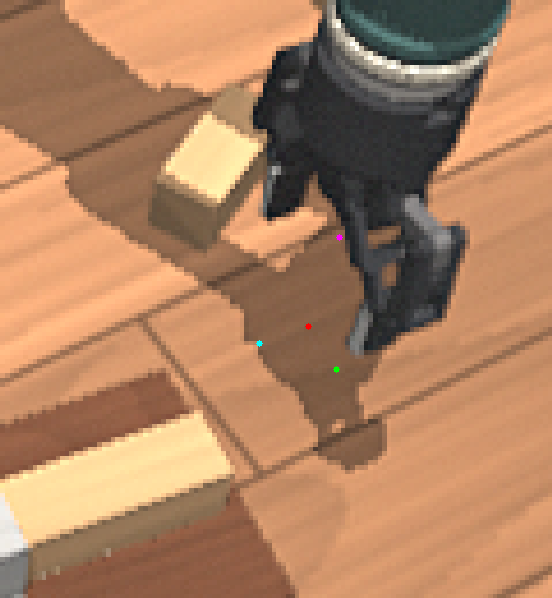

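View pics/top6.png

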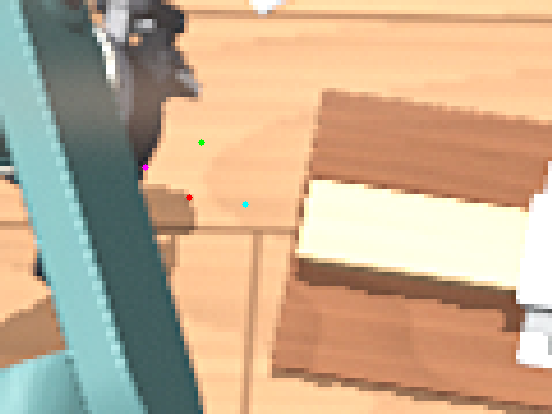

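```bash
python3 -c "
from h import *
for n in('top','scene'):
  K,R,t,_=cal(n); print(n,-R.T@t,K[0,0])
def tri(a,b):
  P=[cal(n)[0]@np.c_[cal(n)[1],cal(n)[2]] for n in('scene','top')]
  X=cv2.triangulatePoints(P[0],P[1],np.array(a,float),np.array(b,float)); X=(X[:3]/X[3]).ravel()
  print(X.round(4),'res',(proj('scene',X)[0]-a).round(1),(proj('top',X)[0]-b).round(1))
S=lambda u,v:np.array([300+(u-2)/4.6,90+(v-2)/4.6]);T=lambda u,v:np.array([120+(u-2)/4.6,170+(v-2)/4.6])
tri(S(300,345),T(213,200))
tri(S(360,352),T(197,92)); tri(S(385,348),T(197,92))
"
```

```text
top [ 0.38047073 -0.0109043   1.04624417] 379.78817944640895
scene [ 0.95518603 -0.20924761  0.90867759] 392.07222530505857
[0.5412 0.2557 0.1273] res [-0.8  0.2] [-0.8 -0.4]
[0.5869 0.2512 0.1782] res [ 0.1 -0. ] [0.1 0. ]
[0.59   0.2569 0.1788] res [-2.5  0.6] [-2.3 -1.3]
```

```bash
python3 -c "
from h import *
t=W(0,.245);plan([*t,.04],fx)"
```

```text
t 6.33 p [0.5396 0.2631 0.1381] F [ 0.1  0.4 -0. ] frame xy [-0.0064  0.2344]
tool axes (cols)
 [[-0.024  0.993 -0.114]
 [-0.012 -0.114 -0.993]
 [-1.    -0.023  0.015]]
world d [ 0.0076  0.0097 -0.0981] tool d [ 0.0978  0.0087 -0.012 ]
rotvec tool [0.0032 0.0147 0.0226]
```

Call:
{"method": "step_arm", "body": {"deltas": [[[0.03,0.008,-0.012],[0,0.015,0.022]],[[0.03,0,0],[0,0,0]],[[0.03,0,0],[0,0,0]],[[0,0,0],[0,0,0]]], "claw": -1}}

```text
clock: 6.82
eef_pos: [0.5491, 0.2741, 0.0461]
orientation: [2.322, 1.568, 0.637]
force: [-0.6, -1.6, -0.5]
opening: 0.0126
```

```bash
python3 -c "
from h import *
t=W(0,.245);plan([*t,.04],fx);shot(7)"
```

```text
t 6.83 p [0.5491 0.2741 0.0461] F [-0.6 -1.6 -0.5] frame xy [0.0018 0.2465]
tool axes (cols)
 [[ 0.002  0.993 -0.114]
 [ 0.002 -0.114 -0.993]
 [-1.     0.002 -0.002]]
world d [-0.002  -0.0013 -0.0061] tool d [ 0.0061 -0.0018  0.0015]
rotvec tool [ 0.0028 -0.0017 -0.0019]
[0.54911519 0.27409206 0.04613234] 0.012599692910602348
```

View pics/scene7.png

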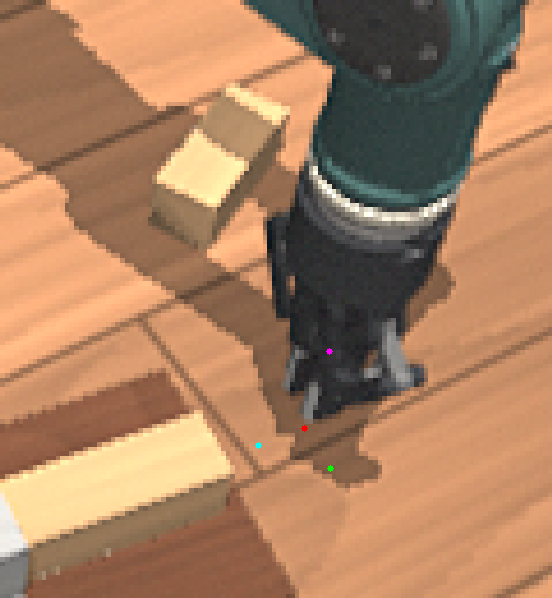

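View pics/top7.png

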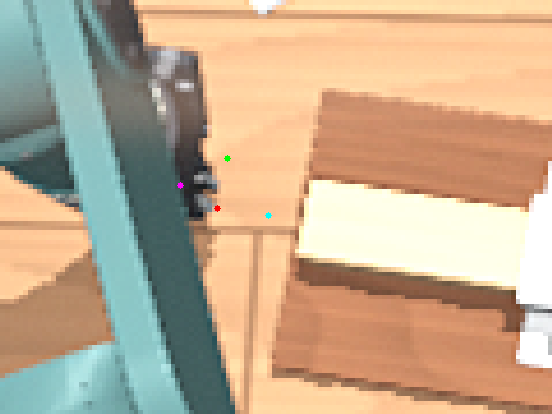

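Call:
{"method": "step_arm", "body": {"deltas": [[[0.012,0,0],[0,0,0]],[[0.008,0,0],[0,0,0]],[[0,0,0],[0,0,0]]]}}

```text
clock: 7.3
eef_pos: [0.5544, 0.2761, 0.033]
orientation: [2.095, 1.554, 0.409]
force: [-0.7, -0.1, -0.0]
opening: -0.0
```

Call:
{"method": "step_arm", "body": {"deltas": [[[0.007,0,0],[0,0,0]],[[0,0,0],[0,0,0]]]}}

```text
clock: 7.55
eef_pos: [0.5548, 0.2763, 0.026]
orientation: [2.093, 1.553, 0.408]
force: [-0.1, -0.2, -0.5]
opening: -0.0002
```

Call:
{"method": "step_arm", "body": {"deltas": [[[0.006,0,0],[0,0,0]],[[0,0,0],[0,0,0]]]}}

```text
clock: 7.8
eef_pos: [0.555, 0.2763, 0.0197]
orientation: [2.092, 1.553, 0.407]
force: [-0.3, -0.2, 0.7]
opening: 0.0003
```

```bash
python3 -c "
from h import *
shot(8)"
```

```text
[0.55497481 0.27632387 0.01965815] 0.0002953823138975826
```

View pics/scene8.png

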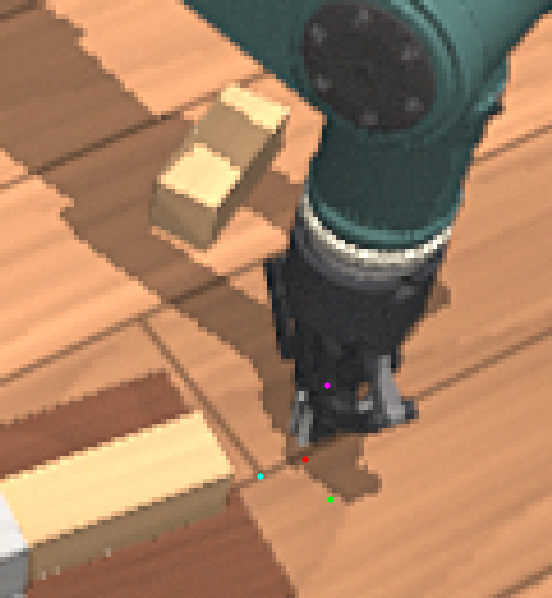

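Call:
{"method": "step_arm", "body": {"deltas": [[[0.006,0,0],[0,0,0]],[[0.005,0,0],[0,0,0]],[[0,0,0],[0,0,0]]]}}

```text
clock: 8.28
eef_pos: [0.5559, 0.2767, 0.0089]
orientation: [2.09, 1.551, 0.404]
force: [-0.1, -0.5, -0.4]
opening: -0.0001
```

Call:
{"method": "step_arm", "body": {"deltas": [[[0.004,0,0],[0,0,0]],[[0,0,0],[0,0,0]]]}}

```text
clock: 8.52
eef_pos: [0.5559, 0.2767, 0.0046]
orientation: [2.089, 1.551, 0.403]
force: [0.2, 0.1, -1.0]
opening: -0.0003
```

Call:
{"method": "step_arm", "body": {"deltas": [[[0.003,0,0],[0,0,0]],[[0,0,0],[0,0,0]]]}}

```text
clock: 8.78
eef_pos: [0.5561, 0.2768, 0.0015]
orientation: [2.088, 1.551, 0.403]
force: [0.5, 0.4, -0.1]
opening: -0.0
```

Call:
{"method": "step_arm", "body": {"deltas": [[[0.003,0,0],[0,0,0]],[[0,0,0],[0,0,0]]]}}

```text
clock: 9.02
eef_pos: [0.5562, 0.2769, -0.0016]
orientation: [2.091, 1.551, 0.405]
force: [0.9, 0.1, 0.0]
opening: 0.0005
```

Call:
{"method": "step_arm", "body": {"deltas": [[[0.003,0,0],[0,0,0]],[[0,0,0],[0,0,0]]]}}

```text
clock: 9.28
eef_pos: [0.5563, 0.2769, -0.0047]
orientation: [2.088, 1.55, 0.403]
force: [0.0, 0.0, -0.6]
opening: 0.0002
```

Call:
{"method": "step_arm", "body": {"deltas": [[[0.003,0,0],[0,0,0]],[[0,0,0],[0,0,0]]]}}

```text
clock: 9.52
eef_pos: [0.5564, 0.2769, -0.008]
orientation: [2.091, 1.55, 0.406]
force: [-0.4, -0.5, 0.1]
opening: -0.0
```

```bash
python3 -c "
from h import *
shot(9)"
```

```text
[ 0.55637709  0.27691946 -0.00799588] -2.3552619939635255e-05
```

View pics/scene9.png

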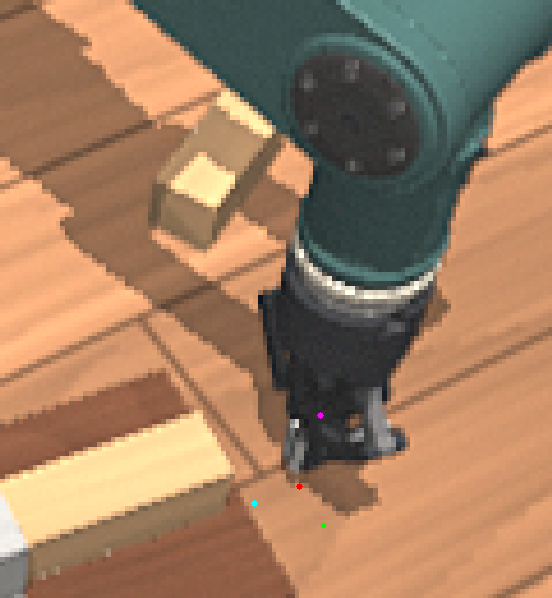

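The reported TCP is below the bench surface with no contact, and the picture shows the tips still above it at about (295,470). So the real tips sit higher than the reported TCP, and I'll feel for the bench to measure the offset.

Call:
{"method": "step_arm", "body": {"deltas": [[[0.004,0,0],[0,0,0]],[[0,0,0],[0,0,0]]]}}

```text
clock: 9.88
eef_pos: [0.5568, 0.2771, -0.0117]
orientation: [2.088, 1.549, 0.403]
force: [0.0, 0.4, -0.1]
opening: -0.0001
```

Call:
{"method": "step_arm", "body": {"deltas": [[[0.003,0,0],[0,0,0]],[[0,0,0],[0,0,0]]]}}

```text
clock: 10.12
eef_pos: [0.5569, 0.2771, -0.015]
orientation: [2.089, 1.55, 0.403]
force: [-0.6, -0.4, 0.3]
opening: -0.0001
```

Call:
{"method": "step_arm", "body": {"deltas": [[[0.003,0,0],[0,0,0]],[[0,0,0],[0,0,0]]]}}

```text
clock: 10.38
eef_pos: [0.5569, 0.2771, -0.0182]
orientation: [2.088, 1.55, 0.402]
force: [0.9, 0.3, 0.4]
opening: -0.0004
```

Call:
{"method": "step_arm", "body": {"deltas": [[[0.003,0,0],[0,0,0]],[[0,0,0],[0,0,0]]]}}

```text
clock: 10.62
eef_pos: [0.557, 0.2772, -0.0214]
orientation: [2.087, 1.55, 0.402]
force: [0.0, 0.4, 0.1]
opening: -0.0002
```

Call:
{"method": "step_arm", "body": {"deltas": [[[0.002,0,0],[0,0,0]],[[0,0,0],[0,0,0]]]}}

```text
clock: 10.88
eef_pos: [0.557, 0.2772, -0.0236]
orientation: [2.087, 1.55, 0.402]
force: [1.1, -0.2, -0.4]
opening: -0.0
```

Call:
{"method": "step_arm", "body": {"deltas": [[[0.002,0,0],[0,0,0]],[[0,0,0],[0,0,0]]]}}

```text
clock: 11.12
eef_pos: [0.5571, 0.2772, -0.0256]
orientation: [2.088, 1.549, 0.403]
force: [-0.3, -0.2, -1.4]
opening: 0.0004
```

Call:
{"method": "step_arm", "body": {"deltas": [[[0.002,0,0],[0,0,0]],[[0,0,0],[0,0,0]]]}}

```text
clock: 11.38
eef_pos: [0.5572, 0.2773, -0.0278]
orientation: [2.088, 1.549, 0.403]
force: [0.2, -0.5, -0.4]
opening: 0.0
```

```bash
python3 -c "
from h import *
shot(10)"
```

```text
[ 0.55720983  0.27725373 -0.0277637 ] 8.824652533799553e-06
```

View pics/scene10.png

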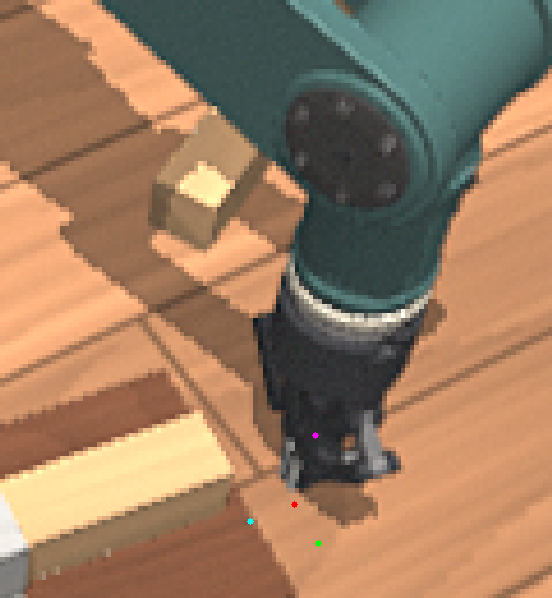

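View pics/top10.png

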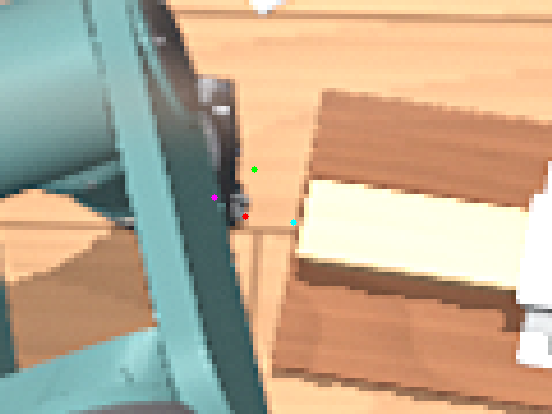

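```bash
cat >>h.py <<'E'
def tri(a,b):
  P=[cal(n)[0]@np.c_[cal(n)[1],cal(n)[2]] for n in('scene','top')]
  a=np.array(a,float);b=np.array(b,float)
  X=cv2.triangulatePoints(P[0],P[1],a,b); X=(X[:3]/X[3]).ravel()
  print(X.round(4),'res',(proj('scene',X)[0]-a).round(1),(proj('top',X)[0]-b).round(1)); return X
S=lambda u,v:np.array([300+(u-2)/4.6,90+(v-2)/4.6]);T=lambda u,v:np.array([120+(u-2)/4.6,170+(v-2)/4.6])
E
python3 -c "
from h import *
tri(S(297,490),T(243,218));tri(S(297,490),T(240,226))
# shadow direction from wrench grip end (topz / scenez)
g=np.array([.614,-.177,.115])
Tz=lambda u,v:((u+.5)/4-.5+165,(v+.5)/4-.5+170)
Sz=lambda u,v:((u+.5)/4.5-.5+205,(v+.5)/4.5-.5+165)
s=ray('top',Tz(632,150),0); s2=ray('scene',Sz(118,505),0); print(s,s2); d=(s+s2)/2-g; print('sun',d/d[2])
q=ray('scene',S(350,515),0); print('shadow tip',q)
# tip on ray of scene(297,490) nearest to sun line
for z in (0,.02,.04,.06,.08): print(z, ray('scene',S(297,490),z), q+ (z)*(d/d[2]))
"
```

```text
[ 0.5546  0.2765 -0.0147] res [-0.5  0.1] [-0.4 -0.2]
[ 0.551   0.2805 -0.0228] res [-0.6  0.1] [-0.5 -0.3]
[ 0.58914307 -0.14810024  0.        ] [ 0.5937764  -0.14977081  0.        ]
sun [ 0.19600227 -0.24403889  1.        ]
shadow tip [0.59094715 0.28706853 0.        ]
0 [0.5613349  0.27007301 0.        ] [0.59094715 0.28706853 0.        ]
0.02 [0.57000357 0.25952316 0.02      ] [0.59486719 0.28218775 0.02      ]
0.04 [0.57867223 0.24897331 0.04      ] [0.59878724 0.27730697 0.04      ]
0.06 [0.5873409  0.23842346 0.06      ] [0.60270728 0.2724262  0.06      ]
0.08 [0.59600956 0.22787361 0.08      ] [0.60662733 0.26754542 0.08      ]
```

Call:
{"method": "step_arm", "body": {"deltas": [[[0.003,0,0],[0,0,0]],[[0,0,0],[0,0,0]]]}}

```text
clock: 11.72
eef_pos: [0.5583, 0.2777, -0.0281]
orientation: [2.083, 1.547, 0.398]
force: [0.3, -0.1, -0.2]
opening: 0.0001
```

Call:
{"method": "step_arm", "body": {"deltas": [[[0.003,0,0],[0,0,0]],[[0,0,0],[0,0,0]]]}}

```text
clock: 11.98
eef_pos: [0.5591, 0.278, -0.0282]
orientation: [2.075, 1.545, 0.39]
force: [0.8, -0.0, 0.6]
opening: -0.0003
```

Call:
{"method": "step_arm", "body": {"deltas": [[[0.003,0,0],[0,0,0]],[[0,0,0],[0,0,0]]]}}

```text
clock: 12.22
eef_pos: [0.5597, 0.2783, -0.0283]
orientation: [2.069, 1.544, 0.384]
force: [0.2, 0.1, -0.7]
opening: -0.0
```

Call:
{"method": "step_arm", "body": {"deltas": [[[0.003,0,0],[0,0,0]],[[0,0,0],[0,0,0]]]}}

```text
clock: 12.48
eef_pos: [0.5601, 0.2784, -0.0284]
orientation: [2.064, 1.543, 0.379]
force: [-0.1, -0.1, -0.7]
opening: 0.0002
```

```bash
python3 -c "
from h import *
shot(11)"
```

```text
[ 0.56012265  0.27843739 -0.02840382] 0.00019597469729262101
```

View pics/scene11.png

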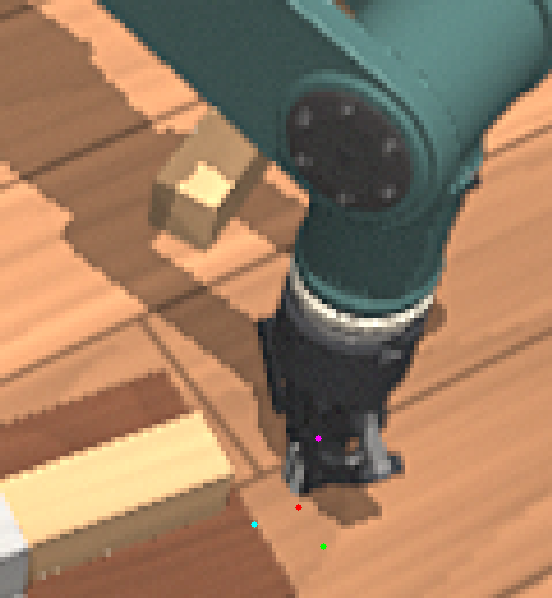

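```bash
python3 -c "
from h import *
s=monitor.state()
for k in s: print(k,np.round(s[k],4))"
```

```text
clock 12.575
q [3.7060e-01 3.7870e-01 1.4943e+00 3.0000e-04 1.2406e+00 4.8450e-01]
joint_velocities [ 0.0013 -0.0006 -0.0022  0.0004  0.0031  0.0008]
joint_torque [-7.31000e-02 -4.11105e+01 -2.61234e+01 -3.90000e-03 -5.02800e-01
 -1.20000e-03]
eef_pos [ 0.5602  0.2785 -0.0286]
orientation [2.0654 1.5429 0.3805]
force [-1.3005 -0.1355  3.8708]
moment [-0.0662  0.1953 -0.0452]
opening 0.0
```

Contact with the bench came at reported z = -0.028 m, with 3.9 N on the wrist. The real tips are therefore about 28 mm higher than reported, and the first push passed over the rail. I'll redo it with that correction.

```bash
python3 -c "
from h import *
t=W(0,.23);plan([*t,.014],fx)"
```

```text
t 12.57 p [ 0.5602  0.2785 -0.0286] F [-1.3 -0.1  3.9] frame xy [0.0123 0.2522]
tool axes (cols)
 [[ 0.026  0.993 -0.114]
 [ 0.01  -0.114 -0.993]
 [-1.     0.025 -0.013]]
world d [-0.0148 -0.0206  0.0426] tool d [-0.0432 -0.0113  0.0216]
rotvec tool [ 0.0032 -0.0133 -0.0245]
```

Call:
{"method": "step_arm", "body": {"deltas": [[[-0.042,0,0],[0,0,0]],[[0,-0.01,0.01],[0,-0.013,-0.024]],[[0,0,0.01],[0,0,0]],[[0,0,0],[0,0,0]]]}}

```text
clock: 13.08
eef_pos: [0.5444, 0.2574, 0.0086]
orientation: [-1.07, 1.564, -2.755]
force: [-0.2, 0.5, 1.0]
opening: 0.0
```

```bash
python3 -c "
from h import *
t=W(0,.17);plan([*t,.014],fx)"
```

```text
t 13.07 p [0.5444 0.2574 0.0086] F [-0.2  0.5  1. ] frame xy [-0.001   0.2294]
tool axes (cols)
 [[-0.007  0.993 -0.114]
 [-0.003 -0.114 -0.993]
 [-1.    -0.006  0.003]]
world d [-0.006  -0.0591  0.0054] tool d [-0.0052  0.0007  0.0594]
rotvec tool [0.003  0.0034 0.0062]
```

Call:
{"method": "step_arm", "body": {"deltas": [[[-0.005,0,0.01],[0,0,0]],[[0,0,0.008],[0,0,0]],[[0,0,0.006],[0,0,0]]]}}

```text
clock: 13.45
eef_pos: [0.5405, 0.2317, 0.0119]
orientation: [-1.085, 1.56, -2.769]
force: [-0.4, -0.4, -0.7]
opening: -0.0002
```

Call:
{"method": "step_arm", "body": {"deltas": [[[0,0,0.006],[0,0,0]]]}}

```text
clock: 13.58
eef_pos: [0.54, 0.2269, 0.012]
orientation: [-1.453, 1.562, -3.138]
force: [1.4, 5.6, -0.5]
opening: 0.0004
```

Call:
{"method": "step_arm", "body": {"deltas": [[[0,0,0.006],[0,0,0]]]}}

```text
clock: 13.7
eef_pos: [0.5395, 0.2226, 0.0121]
orientation: [-1.935, 1.562, 2.663]
force: [0.9, 5.5, -1.0]
opening: -0.0002
```

Call:
{"method": "step_arm", "body": {"deltas": [[[0,0,0.006],[0,0,0]]]}}

```text
clock: 13.82
eef_pos: [0.539, 0.2184, 0.0121]
orientation: [-2.328, 1.56, 2.27]
force: [1.0, 6.2, -1.6]
opening: -0.0
```

```bash
python3 -c "
from h import *
t=W(0,.17);plan([*t,.014],fx);shot(12)"
```

```text
t 13.82 p [0.539  0.2184 0.0121] F [ 1.   6.2 -1.6] frame xy [-0.0018  0.19  ]
tool axes (cols)
 [[-0.007  0.993 -0.114]
 [ 0.008 -0.114 -0.993]
 [-1.    -0.008 -0.007]]
world d [-0.0006 -0.0201  0.0019] tool d [-0.0021  0.0017  0.02  ]
rotvec tool [ 0.0031 -0.0074  0.0078]
[0.53897446 0.21840563 0.01210678] -1.5261692898581822e-05
```

View pics/scene12.png

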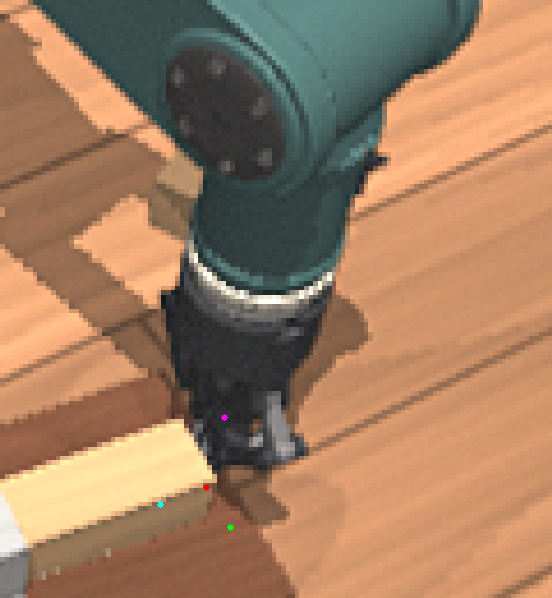

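The rail is now moving: its end edge went from about (230,470) to (210,475) in the crop, with about 6 N on the wrist. I'll keep going until the stop.

Call:
{"method": "step_arm", "body": {"deltas": [[[0,0,0.007],[0,0,0]],[[0,0,0.007],[0,0,0]]]}}

```text
clock: 14.18
eef_pos: [0.5375, 0.2069, 0.0121]
orientation: [-2.601, 1.557, 1.998]
force: [0.7, 6.3, -1.6]
opening: -0.0002
```

Call:
{"method": "step_arm", "body": {"deltas": [[[0,0,0.007],[0,0,0]],[[0,0,0.007],[0,0,0]]]}}

```text
clock: 14.42
eef_pos: [0.5366, 0.1988, 0.0124]
orientation: [-2.902, 1.546, 1.698]
force: [2.9, 20.7, -4.5]
opening: -0.0002
```

Call:
{"method": "step_arm", "body": {"deltas": [[[0,0,0.007],[0,0,0]]]}}

```text
clock: 14.55
eef_pos: [0.5367, 0.1994, 0.0126]
orientation: [-3.037, 1.53, 1.563]
force: [4.5, 25.2, -6.4]
opening: 0.0001
```

Call:
{"method": "step_arm", "body": {"deltas": [[[0,0,0.006],[0,0,0]],[[0,0,0.004],[0,0,0]],[[0,0,0.0],[0,0,0]]]}}

```text
clock: 14.92
eef_pos: [0.537, 0.2013, 0.0129]
orientation: [-3.129, 1.509, 1.474]
force: [-0.4, 0.1, 0.4]
opening: 0.0002
```

Call:
{"method": "step_arm", "body": {"deltas": [[[0,0,-0.03],[0,0,0]],[[0,0,-0.03],[0,0,0]],[[-0.05,0,0],[0,0,0]],[[-0.05,0,0],[0,0,0]],[[-0.05,0,0],[0,0,0]]]}}

```text
clock: 15.55
eef_pos: [0.5391, 0.2481, 0.1625]
orientation: [-2.826, 1.523, 1.777]
force: [0.8, 0.4, -0.3]
opening: -0.0
```

```bash
python3 -c "
from h import *
t=W(0,.17);plan([*t,.19],fx)
for n,b in(('scene',(205,165,375,285)),('top',(165,170,365,280))):
    im=cams.snapshot(n)[:,:,::-1][b[1]:b[3],b[0]:b[2]]
    cv2.imwrite(f'pics/{n}13.png',cv2.resize(im,None,fx=4,fy=4,interpolation=cv2.INTER_CUBIC))"
```

```text
t 15.55 p [0.5391 0.2481 0.1625] F [ 0.8  0.4 -0.3] frame xy [-0.0051  0.2195]
tool axes (cols)
 [[-0.01   0.994 -0.11 ]
 [ 0.047 -0.109 -0.993]
 [-0.999 -0.015 -0.045]]
world d [-0.0007 -0.0498  0.0275] tool d [-0.0298  0.0044  0.0482]
rotvec tool [ 0.0074 -0.0452  0.015 ]
```

View pics/scene13.png

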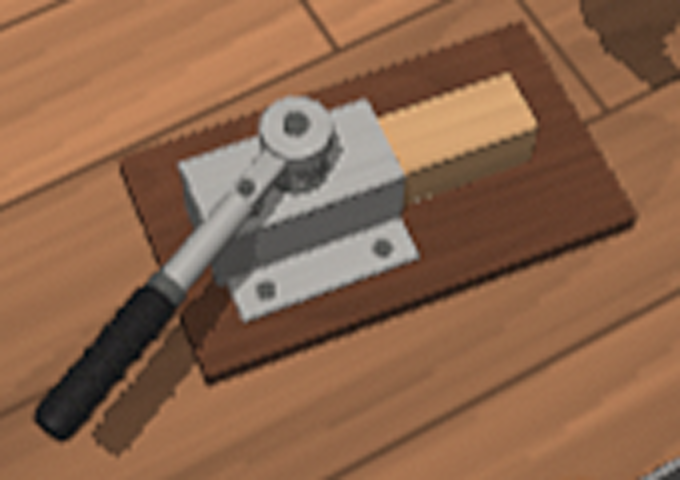

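View pics/top13.png

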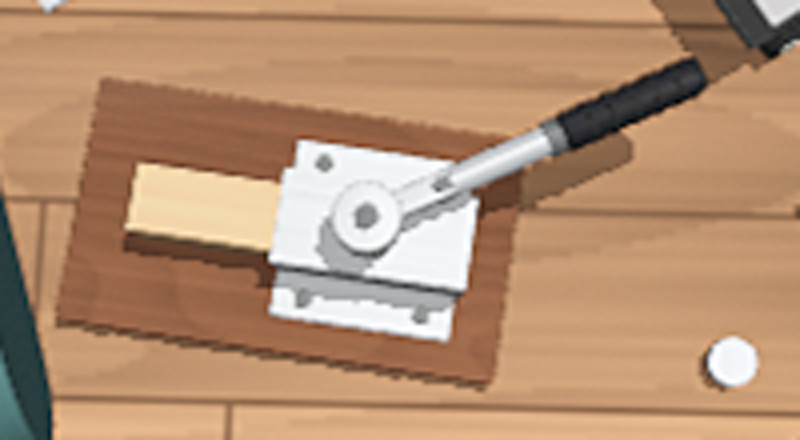

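```bash
python3 -c "
from h import *
a=[ray('top',((u+.5)/4-.5+165,(v+.5)/4-.5+170),.066)[:2] for u,v in((137,163),(125,232))]
b=[ray('scene',((u+.5)/4-.5+205,(v+.5)/4-.5+165),.066)[:2] for u,v in((508,73),(537,130))]
for p in a+b: print(((p-B)@fy).round(4))
# target for wrench: far side of grip (perp CCW from handle)
th=-1.136
h=np.array([np.cos(th),np.sin(th)]); n=np.array([-h[1],h[0]])
for r,o in((.175,.06),): t=B+r*h+o*n; print('tgt',t,'handle',h,'n',n)
plan([*t,.16],h)"
```

```text
0.1596
0.1593
0.1547
0.1523
tgt [ 0.64663185 -0.10394373] handle [ 0.42122569 -0.90695585] n [0.90695585 0.42122569]
t 15.65 p [0.5434 0.2493 0.1701] F [ 0.4 -0.4  0.8] frame xy [-0.001   0.2212]
tool axes (cols)
 [[ 0.006  0.994 -0.109]
 [ 0.052 -0.11  -0.993]
 [-0.999 -0.    -0.052]]
world d [ 0.1033 -0.3533 -0.0101] tool d [-0.0076  0.1414  0.3399]
rotvec tool [ 1.0259 -0.0473  0.0268]
```

The rail end averages y = 0.157 m over the two views, and the rail stopped hard against 20+ N, so it is home. Next is the wrench.

Call:
{"method": "step_arm", "body": {"deltas": [[[0,0,0],[0.18,-0.047,0.027]],[[0,0,0],[0.187,0,0]],[[0,0,0],[0.187,0,0]],[[0,0,0],[0.187,0,0]],[[0,0,0],[0.187,0,0]]]}}

```text
clock: 16.27
eef_pos: [0.5431, 0.2441, 0.169]
orientation: [2.198, 1.547, -0.418]
force: [-0.1, 0.8, -0.7]
opening: 0.0001
```

```bash
python3 -c "
from h import *
th=-1.136
h=np.array([np.cos(th),np.sin(th)]); n=np.array([-h[1],h[0]])
t=B+.175*h+.06*n
plan([*t,.17],h)"
```

```text
t 16.27 p [0.5431 0.2441 0.169 ] F [-0.1  0.8 -0.7] frame xy [-0.0006  0.216 ]
tool axes (cols)
 [[ 0.022  0.501 -0.865]
 [-0.01  -0.865 -0.502]
 [-1.     0.019 -0.014]]
world d [ 0.1035 -0.3481  0.001 ] tool d [0.0046 0.353  0.085 ]
rotvec tool [ 0.0906 -0.0148 -0.0186]
```

Call:
{"method": "step_arm", "body": {"deltas": [[[0,0,0],[0.09,-0.015,-0.019]],[[0,0.055,0.008],[0,0,0]],[[0,0.055,0.008],[0,0,0]],[[0,0.055,0.008],[0,0,0]],[[0,0.055,0.008],[0,0,0]]]}}

```text
clock: 16.9
eef_pos: [0.6048, 0.0251, 0.1654]
orientation: [0.292, 1.56, -2.412]
force: [0.8, 0.6, 0.2]
opening: -0.0002
```

```bash
python3 -c "
from h import *
th=-1.136
h=np.array([np.cos(th),np.sin(th)]); n=np.array([-h[1],h[0]])
t=B+.175*h+.06*n
plan([*t,.17],h)"
```

```text
t 16.9 p [0.6048 0.0251 0.1654] F [0.8 0.6 0.2] frame xy [0.0863 0.0057]
tool axes (cols)
 [[-0.008  0.424 -0.906]
 [-0.007 -0.906 -0.424]
 [-1.     0.003  0.01 ]]
world d [ 0.0418 -0.129   0.0046] tool d [-0.0041  0.1346  0.0169]
rotvec tool [ 0.0027  0.0102 -0.0031]
```

Call:
{"method": "step_arm", "body": {"deltas": [[[0,0.047,0.006],[0,0,0]],[[0,0.047,0.006],[0,0,0]],[[0,0.041,0.005],[0,0,0]],[[0,0,0],[0,0,0]]]}}

```text
clock: 17.4
eef_pos: [0.6446, -0.1168, 0.1618]
orientation: [0.196, 1.55, -2.518]
force: [-0.5, 0.5, 0.7]
opening: -0.0001
```

Call:
{"method": "step_arm", "body": {"deltas": [[[0.035,0,0],[0,0,0]],[[0.035,0,0],[0,0,0]],[[0.03,0,0],[0,0,0]],[[0,0,0],[0,0,0]]]}}

```text
clock: 17.9
eef_pos: [0.6403, -0.1172, 0.0581]
orientation: [0.117, 1.546, -2.596]
force: [0.3, 0.8, -0.1]
opening: 0.0
```

```bash
python3 -c "
from h import *
th=-1.136
h=np.array([np.cos(th),np.sin(th)]); n=np.array([-h[1],h[0]])
t=B+.175*h+.024*n
plan([*t,.066],h); shot(14,(('scene',(205,150,345,280)),('top',(240,150,380,260))))"
```

```text
t 17.9 p [ 0.6403 -0.1172  0.0581] F [ 0.3  0.8 -0.1] frame xy [ 0.1381 -0.1315]
tool axes (cols)
 [[-0.021  0.416 -0.909]
 [-0.013 -0.909 -0.416]
 [-1.     0.003  0.025]]
world d [-0.0263 -0.0019  0.0079] tool d [-0.0073 -0.0092  0.0249]
rotvec tool [-0.0061  0.0248 -0.0028]
[ 0.64029218 -0.11722802  0.05809639] 2.3369930679820177e-05
```

View pics/scene14.png

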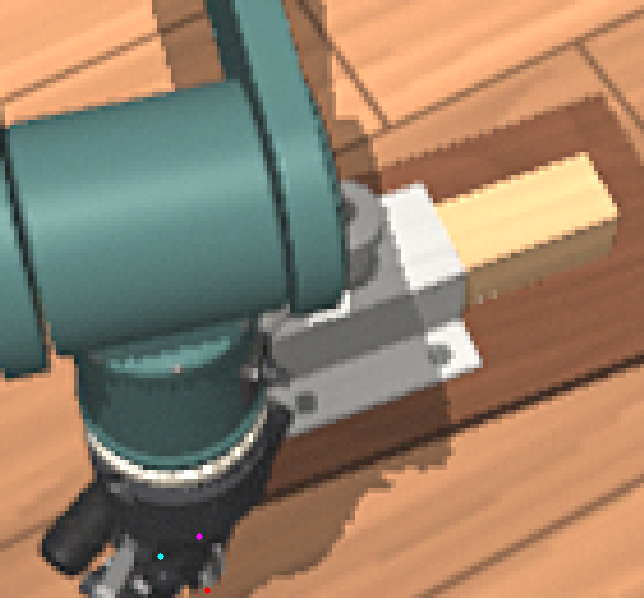

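View pics/top14.png

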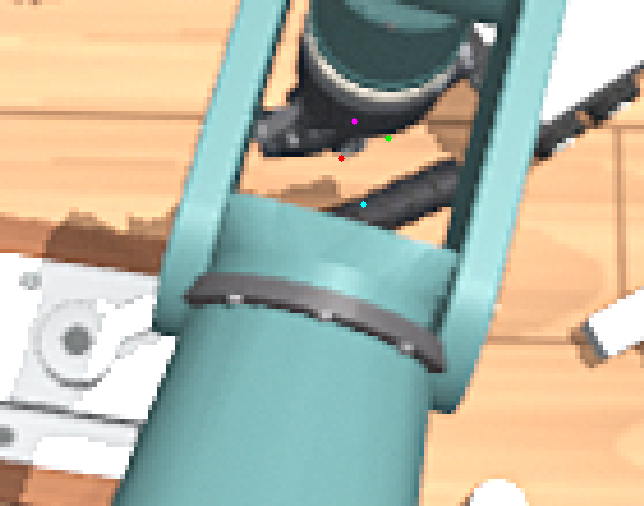

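The fingers are down on the far side of the grip (top crop: fingers near (340,150), grip near (400,195)), clear of the lorry. I'll approach until contact.

Call:
{"method": "step_arm", "body": {"deltas": [[[-0.005,-0.009,0.006],[0,0.025,0]],[[0,0,0.006],[0,0,0]],[[0,0,0.006],[0,0,0]]]}}

```text
clock: 18.38
eef_pos: [0.6262, -0.1176, 0.0737]
orientation: [2.328, 1.55, -0.383]
force: [-0.2, 0.2, 0.7]
opening: -0.0002
```

Call:
{"method": "step_arm", "body": {"deltas": [[[0,0,0.006],[0,0,0]],[[0,0,0.006],[0,0,0]]]}}

```text
clock: 18.62
eef_pos: [0.6161, -0.1232, 0.0749]
orientation: [2.373, 1.546, -0.338]
force: [4.0, 1.5, -0.4]
opening: -0.0001
```

```bash
cat >>h.py <<'E'
def pol():
    s=monitor.state();p=s['eef_pos'];M=Ro.from_euler('xyz',s['orientation']).as_matrix()
    v=p[:2]-B; r=np.hypot(*v);a=np.arctan2(v[1],v[0])
    # handle angle if contact offset .024
    th=a-np.arcsin(.024/r); h=np.array([np.cos(th),np.sin(th)])
    ty=np.arctan2(M[1,1],M[0,1])
    print('t',s['clock'],'r',r.round(4),'handle~',th.round(3),'tool y ang',ty.round(3),'z',p[2].round(4),'Fpush',-(s['force'][:2]@[-h[1],h[0]]).round(2)*-1,'rise',s['force'][2].round(1),'tilt x',M[:2,0].round(3))
E
python3 -c "
from h import *
pol()"
```

```text
t 18.625 r 0.1812 handle~ -1.135 tool y ang -1.141 z 0.0749 Fpush 4.3 rise -0.4 tilt x [ 0.023 -0.008]
```

Call:
{"method": "step_arm", "body": {"deltas": [[[0.008,0,0.008],[0.046,0,0.02]],[[0,0,0.008],[0.046,0,0]],[[0,0,0.008],[0.046,0,0]]]}}

```text
clock: 19.0
eef_pos: [0.6004, -0.1327, 0.0696]
orientation: [2.341, 1.514, -0.512]
force: [5.3, -0.5, -3.9]
opening: -0.0
```

```bash
python3 -c "
from h import *
pol()"
```

```text
t 19.0 r 0.1817 handle~ -1.235 tool y ang -1.283 z 0.0696 Fpush 4.81 rise -3.9 tilt x [ 0.049 -0.028]
```

```bash
cat >>h.py <<'E'
_pol=pol
def pol():
    _pol()
    s=monitor.state();R=Ro.from_euler('xyz',s['orientation']);M=R.as_matrix()
    y=M[:,1]*[1,1,0];y/=np.linalg.norm(y);x=np.array([0,0,-1.]);G=np.c_[x,y,np.cross(x,y)]
    print('level rot',(R.inv()*Ro.from_matrix(G)).as_rotvec().round(3))
E
python3 -c "
from h import *
pol()"
```

```text
t 19.0 r 0.1817 handle~ -1.235 tool y ang -1.283 z 0.0696 Fpush 4.81 rise -3.9 tilt x [ 0.049 -0.028]
level rot [ 0.001 -0.039 -0.041]
```

Call:
{"method": "step_arm", "body": {"deltas": [[[0.002,0,0.009],[0.02,-0.02,-0.02]],[[0.002,0,0.009],[0.03,-0.02,-0.02]],[[0,0,0.009],[0.04,-0.01,-0.01]]]}}

```text
clock: 19.38
eef_pos: [0.5774, -0.1396, 0.0678]
orientation: [-1.34, 1.559, 1.997]
force: [4.9, 0.8, 0.4]
opening: -0.0
```

```bash
python3 -c "
from h import *
pol()"
```

```text
t 19.375 r 0.1791 handle~ -1.37 tool y ang -1.376 z 0.0678 Fpush 4.96 rise 0.4 tilt x [-0.005  0.011]
level rot [0.    0.003 0.012]
```

Call:
{"method": "step_arm", "body": {"deltas": [[[0.001,0,0.009],[0.05,0,0]],[[0.001,0,0.009],[0.05,-0.01,0]],[[0.001,0,0.009],[0.05,-0.01,0]]]}}

```text
clock: 19.75
eef_pos: [0.5523, -0.1468, 0.067]
orientation: [-0.297, 1.55, 2.88]
force: [4.7, -0.2, 3.2]
opening: -0.0002
```

```bash
python3 -c "
from h import *
pol()"
```

```text
t 19.75 r 0.1795 handle~ -1.516 tool y ang -1.535 z 0.067 Fpush 4.68 rise 3.2 tilt x [-0.02   0.005]
level rot [0.    0.02  0.006]
```

Call:
{"method": "step_arm", "body": {"deltas": [[[0,0,0.006],[0.03,0.01,0]],[[0,0,0.006],[0.03,0,0]]]}}

```text
clock: 20.0
eef_pos: [0.5404, -0.1488, 0.0677]
orientation: [-0.39, 1.563, 2.723]
force: [5.1, -1.5, 0.9]
opening: 0.0001
```

Call:
{"method": "step_arm", "body": {"deltas": [[[0,0,0.006],[0.03,0,0]]]}}

```text
clock: 20.12
eef_pos: [0.534, -0.1495, 0.0677]
orientation: [-0.198, 1.563, 2.882]
force: [4.4, -2.2, 0.8]
opening: 0.0002
```

Call:
{"method": "step_arm", "body": {"deltas": [[[0,0,0.006],[0.03,0,0]]]}}

```text
clock: 20.25
eef_pos: [0.5276, -0.15, 0.0677]
orientation: [0.038, 1.564, 3.086]
force: [5.0, -1.5, 1.0]
opening: -0.0002
```

```bash
python3 -c "
from h import *
pol()"
```

```text
t 20.25 r 0.1797 handle~ -1.654 tool y ang -1.664 z 0.0677 Fpush 5.08 rise 1.0 tilt x [-0.007  0.   ]
level rot [-0.     0.007 -0.   ]
```

Still about 5 N, so the bolt isn't tight yet (0.52 rad turned). I'll continue one row at a time.

Call:
{"method": "step_arm", "body": {"deltas": [[[0,0,0.006],[0.03,0,0]]]}}

```text
clock: 20.38
eef_pos: [0.5212, -0.1503, 0.0676]
orientation: [0.264, 1.564, -3.003]
force: [4.5, -2.8, 0.5]
opening: -0.0001
```

Call:
{"method": "step_arm", "body": {"deltas": [[[0,0,0.006],[0.03,0,0]]]}}

```text
clock: 20.5
eef_pos: [0.5148, -0.1504, 0.0676]
orientation: [0.497, 1.564, -2.802]
force: [4.9, -1.5, 1.2]
opening: 0.0002
```

Call:
{"method": "step_arm", "body": {"deltas": [[[0,0,0.005],[0.03,0,0]]]}}

```text
clock: 20.62
eef_pos: [0.5093, -0.1503, 0.0676]
orientation: [0.674, 1.563, -2.658]
force: [4.2, -1.8, 1.4]
opening: 0.0003
```

Call:
{"method": "step_arm", "body": {"deltas": [[[0,0,0.005],[0.028,0,0]]]}}

```text
clock: 20.75
eef_pos: [0.504, -0.15, 0.0677]
orientation: [0.837, 1.562, -2.525]
force: [4.7, -2.4, 2.0]
opening: -0.0
```

Call:
{"method": "step_arm", "body": {"deltas": [[[0,0,0.005],[0.028,0,0]]]}}

```text
clock: 20.88
eef_pos: [0.4989, -0.1496, 0.0677]
orientation: [1.013, 1.562, -2.379]
force: [6.4, -2.5, -0.6]
opening: 0.0
```

```bash
python3 -c "
from h import *
pol()"
```

```text
t 20.875 r 0.1802 handle~ -1.814 tool y ang -1.821 z 0.0677 Fpush 6.76 rise -0.6 tilt x [-0.006 -0.006]
level rot [-0.     0.005 -0.008]
```

Call:
{"method": "step_arm", "body": {"deltas": [[[0,0,0.004],[0.02,0,0]]]}}

```text
clock: 21.0
eef_pos: [0.4969, -0.1496, 0.0683]
orientation: [1.75, 1.562, -1.664]
force: [9.8, -1.7, -1.0]
opening: -0.0001
```

Call:
{"method": "step_arm", "body": {"deltas": [[[0,0,0.004],[0.02,0,0]]]}}

```text
clock: 21.12
eef_pos: [0.4948, -0.1495, 0.0687]
orientation: [2.242, 1.559, -1.194]
force: [10.0, -3.6, -1.9]
opening: 0.0001
```

```bash
python3 -c "
from h import *
pol()"
```

```text
t 21.125 r 0.1806 handle~ -1.836 tool y ang -1.865 z 0.0687 Fpush 10.64 rise -1.9 tilt x [ 0.004 -0.011]
level rot [ 0.    -0.007 -0.009]
```

The bolt is tight: force is 10.6 N at handle x ≈ 0.497 m. I'll aim for about 12 mm more at the grip, well below 27 mm (kink 0.22).

Call:
{"method": "step_arm", "body": {"deltas": [[[0,0,0.005],[0.02,0,0]]]}}

```text
clock: 21.25
eef_pos: [0.4914, -0.1492, 0.0687]
orientation: [2.441, 1.556, -1.016]
force: [8.8, -4.1, -2.7]
opening: 0.0003
```

Call:
{"method": "step_arm", "body": {"deltas": [[[0,0,0.005],[0.02,0,0]]]}}

```text
clock: 21.38
eef_pos: [0.4874, -0.1487, 0.0685]
orientation: [2.523, 1.552, -0.956]
force: [5.9, -3.5, -1.5]
opening: -0.0004
```

```bash
python3 -c "
from h import *
pol()"
```

```text
t 21.375 r 0.1809 handle~ -1.877 tool y ang -1.909 z 0.0685 Fpush 6.67 rise -1.5 tilt x [ 0.011 -0.015]
level rot [ 0.    -0.015 -0.011]
```

Call:
{"method": "step_arm", "body": {"deltas": [[[0,0,0.003],[0,0,0]],[[0,0,0.002],[0,0,0]]]}}

```text
clock: 21.62
eef_pos: [0.4836, -0.1479, 0.0682]
orientation: [2.617, 1.549, -0.865]
force: [6.9, -1.2, -1.8]
opening: 0.0003
```

```bash
python3 -c "
from h import *
pol()
shot(15,(('scene',(190,150,330,280)),('top',(240,150,380,260))))"
```

```text
t 21.625 r 0.1808 handle~ -1.898 tool y ang -1.911 z 0.0682 Fpush 6.94 rise -1.8 tilt x [ 0.014 -0.017]
level rot [ 0.    -0.019 -0.011]
[ 0.48363194 -0.14788237  0.06823235] 0.0003270404198722883
```

View pics/scene15.png

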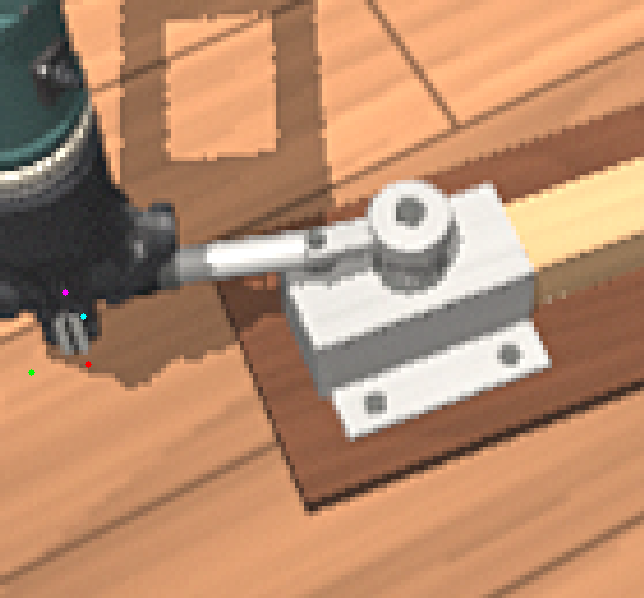

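View pics/top15.png

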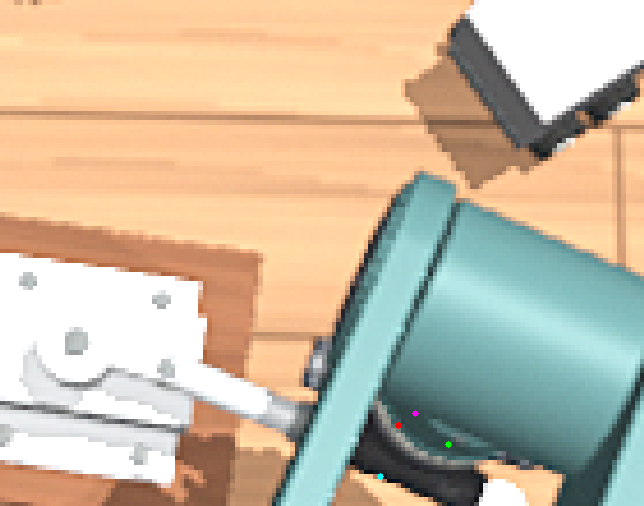

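```bash
python3 -c "
from h import *
A=lambda u,v:(190+(u-2)/4.6,150+(v-2)/4.6); C=lambda u,v:(240+(u-2)/4.6,150+(v-2)/4.6)
hg=ray('top',C(167,370),.12)[:2]; hs=ray('scene',A(317,238),.12)[:2]
ct=ray('top',C(293,418),.115)[:2]; cs=ray('scene',A(190,265),.115)[:2]
an=lambda v:np.arctan2(v[1],v[0])
for h_,c in((hg,ct),(hs,cs)): print('hinge',h_,np.linalg.norm(h_-B),'head',an(h_-B),'handle',an(c-h_),'kink',an(h_-B)-an(c-h_), 'grip dir from bolt at r',np.linalg.norm(c-B))
"
```

```text
hinge [ 0.50529899 -0.01730646] 0.04863241501934444 head -1.845690170128564 handle -1.9057778576420128 kink 0.06008768751344884 grip dir from bolt at r 0.12044506576561197
hinge [ 0.50307107 -0.01876508] 0.05067119304962982 head -1.8802004747601662 handle -1.8835739110901983 kink 0.0033734363300321757 grip dir from bolt at r 0.11712064470111054
```

Call:
{"method": "step_arm", "body": {"deltas": [[[0,0,0.005],[0.01,0,0]]]}}

```text
clock: 21.85
eef_pos: [0.4792, -0.1467, 0.0681]
orientation: [2.634, 1.547, -0.859]
force: [5.3, -2.1, -0.4]
opening: -0.0003
```

```bash
python3 -c "
from h import *
pol()"
```

```text
t 21.85 r 0.1805 handle~ -1.923 tool y ang -1.923 z 0.0681 Fpush 5.68 rise -0.4 tilt x [ 0.015 -0.018]
level rot [ 0.    -0.021 -0.011]
```

The force has dropped from 10.6 to 5.7 N and the estimated kink is 0.12 to 0.16 rad, so it has clicked. I'll hold briefly, then back off.

Call:
{"method": "step_arm", "body": {"deltas": [[[0,0,0.001],[0,0,0]]]}}

```text
clock: 21.98
eef_pos: [0.4781, -0.1464, 0.068]
orientation: [2.635, 1.547, -0.859]
force: [4.2, -2.1, 1.0]
opening: 0.0
```

Call:
{"method": "step_arm", "body": {"deltas": [[[0,0,-0.006],[0,0,0]],[[0,0,-0.01],[0,0,0]],[[0,0,-0.015],[0,0,0]],[[0,0,-0.025],[0,0,0]],[[0,0,-0.02],[0,0,0]]]}}

```text
clock: 22.6
eef_pos: [0.547, -0.1696, 0.0661]
orientation: [2.351, 1.56, -1.144]
force: [0.6, -0.4, 0.4]
opening: 0.0002
```

```bash
python3 -c "
from h import *
pol()
shot(16,(('scene',(190,150,330,280)),('top',(240,150,380,260))))"
```

```text
t 22.6 r 0.2012 handle~ -1.548 tool y ang -1.924 z 0.0661 Fpush 0.56 rise 0.4 tilt x [ 0.004 -0.009]
level rot [ 0.    -0.007 -0.007]
[ 0.54704049 -0.16963337  0.06608102] 0.00021507629034669785
```

View pics/scene16.png

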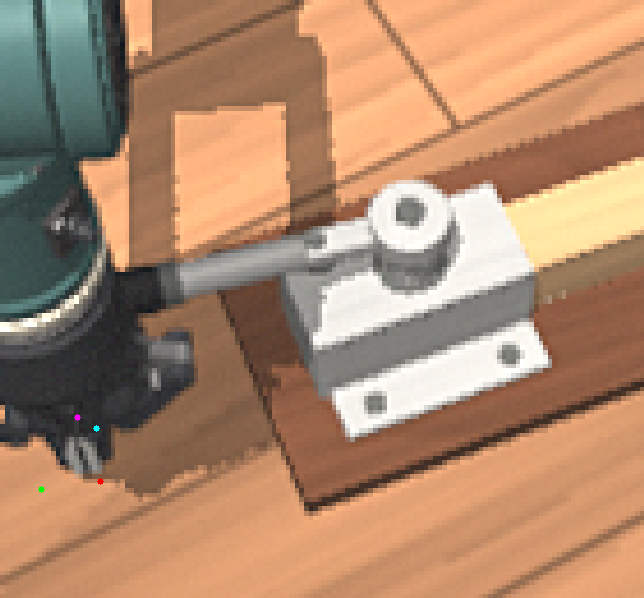

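View pics/top16.png

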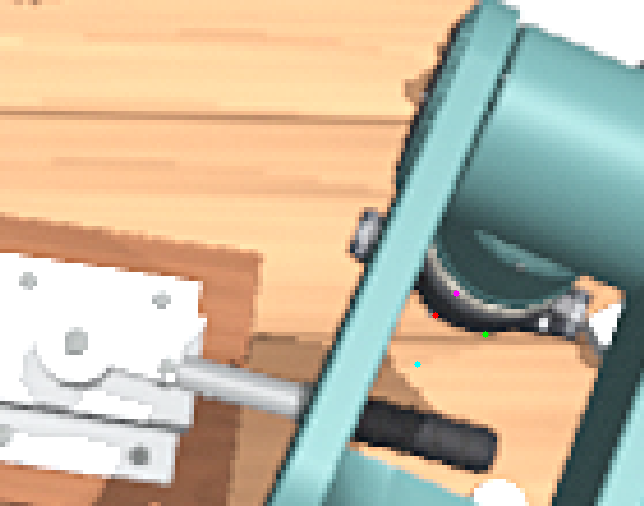

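The handle has sprung back (collar moved from about (293,418) to (293,398) in the top crop) while the head hasn't moved. I'll lift clear and check everything.

Call:
{"method": "step_arm", "body": {"deltas": [[[-0.04,0,0],[0,0,0]],[[-0.05,0,0],[0,0,0]],[[-0.05,0,0],[0,0,0]],[[-0.02,0,0],[0,0,0]]]}}

```text
clock: 23.2
eef_pos: [0.5388, -0.1659, 0.2219]
orientation: [0.379, 1.549, -3.118]
force: [-0.2, -0.0, -0.8]
opening: 0.0001
```

Call:
{"method": "step_arm", "body": {"deltas": [[[0,0.04,0.04],[0,0,0]],[[0,0.04,0.04],[0,0,0]],[[0,0.04,0.04],[0,0,0]],[[0,0.04,0.04],[0,0,0]],[[0,0.04,0.04],[0,0,0]]]}}

```text
clock: 23.82
eef_pos: [0.2709, -0.2815, 0.2256]
orientation: [0.137, 1.533, 2.931]
force: [0.3, -1.0, -0.2]
opening: 0.0001
```

Call:
{"method": "step_arm", "body": {"deltas": [[[0,0.04,0.03],[0,0,0]],[[0,0.04,0.03],[0,0,0]],[[0,0,0],[0,0,0]]]}}

```text
clock: 24.2
eef_pos: [0.1787, -0.3335, 0.2259]
orientation: [-0.022, 1.525, 2.765]
force: [-0.1, 0.3, 0.1]
opening: -0.0003
```

```bash
python3 -c "
from h import *
s=monitor.state();print(s['clock'],s['eef_pos'],s['force'])
for n in('scene','top'): cv2.imwrite(f'pics/{n}17.png',cams.snapshot(n)[:,:,::-1])
im=cv2.imread('pics/top17.png')[170:280,165:365]; cv2.imwrite('pics/topz17.png',cv2.resize(im,None,fx=4,fy=4,interpolation=cv2.INTER_CUBIC))"
```

```text
24.2 [ 0.17870722 -0.33345444  0.22592469] [-0.05564186  0.25605149  0.11935022]
```

View pics/scene17.png

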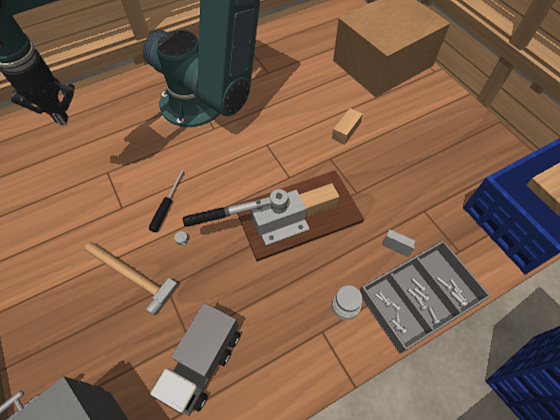

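View pics/top17.png

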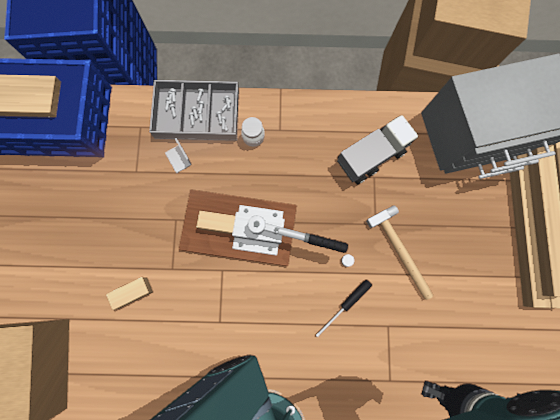

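View pics/topz17.png

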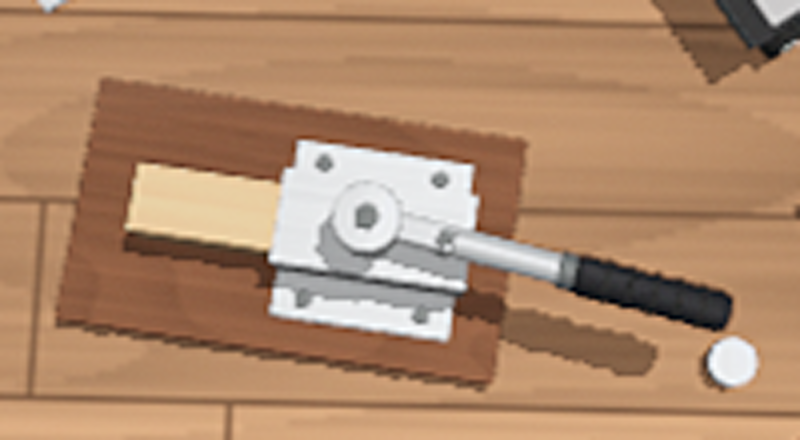

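```bash
python3 -c "
from h import *
Z=lambda u,v:((u+.5)/4-.5+165,(v+.5)/4-.5+170); C=lambda u,v:(240+(u-2)/4.6,150+(v-2)/4.6)
an=lambda v:np.arctan2(v[1],v[0])
b=ray('top',Z(366,216),.131)[:2]; h=ray('top',Z(446,239),.122)[:2]; c=ray('top',Z(570,271),.115)[:2]; e=ray('top',Z(728,309),.115)[:2]
print('now bolt-hinge',an(h-b),'hinge-end',an(e-h),'bolt-end',an(e-b),'bolt-collar',an(c-b),'collar-end',an(e-c))
for p in((293,418),): 
  k=ray('top',C(*p),.115)[:2]; print('kinked: hinge-collar',an(k-h),'vs now',an(c-h))
# bystanders: image change between first and last
for n in('top','scene'):
  a=cv2.imread(f'pics/{n}0.png');d=cv2.imread(f'pics/{n}17.png')
  m=(cv2.absdiff(a,d).max(2)>40).astype(np.uint8); m=cv2.morphologyEx(m,cv2.MORPH_OPEN,np.ones((2,2)))
  k,l,s,_=cv2.connectedComponentsWithStats(m); print(n,[x[:5].tolist() for x in s[1:] if x[4]>15])
"
```

```text
now bolt-hinge -1.8063851971661522 hinge-end -1.7880568523639429 bolt-end -1.7921056756747376 bolt-collar -1.7968273526382745 collar-end -1.7859635971258792
kinked: hinge-collar -1.9253833173089534 vs now -1.7906979266653096
top [[266, 185, 77, 44, 1018], [186, 210, 14, 23, 260], [262, 228, 87, 26, 794], [279, 244, 51, 21, 421], [252, 354, 38, 59, 817], [122, 366, 99, 54, 2407], [288, 376, 92, 44, 1642], [383, 376, 177, 44, 4172], [366, 401, 11, 6, 38], [255, 403, 20, 17, 161], [533, 403, 7, 11, 46], [522, 406, 7, 5, 30], [357, 410, 5, 10, 29], [547, 413, 13, 7, 54]]
scene [[0, 0, 76, 126, 4434], [157, 0, 44, 38, 1227], [224, 0, 78, 117, 3661], [147, 61, 18, 14, 71], [188, 60, 11, 24, 152], [190, 95, 6, 4, 20], [41, 105, 121, 100, 2136], [217, 115, 14, 7, 58], [150, 117, 22, 16, 191], [182, 117, 14, 7, 33], [211, 121, 25, 18, 168], [118, 127, 69, 39, 748], [0, 138, 4, 10, 31], [334, 181, 17, 17, 184], [183, 198, 88, 30, 734], [252, 204, 25, 11, 138], [262, 212, 15, 14, 84], [201, 220, 41, 15, 315], [247, 223, 13, 15, 114], [215, 234, 35, 42, 541], [230, 248, 25, 31, 308]]
```

```bash
python3 -c "
from plant import close_job
print(close_job())"
```

```text
the job is handed in; nothing more can be done
None
```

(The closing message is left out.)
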